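# Weight down a marquetry panel and index the turntable

### The job

With the turntable still pinned, lift every blue press weight by its handle from the cork mat and stand it upright, centred, on a medallion of its own on the round marquetry panel. Then draw the locking pin and park it upright in the brass notch with its collar resting on the plate, and only then turn the loaded turntable a quarter turn anticlockwise (two clicks) so it rests in the detent. Finish with every weight still centred on a medallion, and leave the other tools where they lie.

Things in the scene. Friction and masses are not known exactly. Their poses are not given: they have to be found in the camera images.
- weight1: Blue round steel press weight with an oak bow handle, upright on the 3 mm cork mat; five alike, some may be absent. Body 64 mm across, 32 mm high, 0.45 to 0.8 kg; handle bar 60 mm long along the weight's x, 12 mm thick (y), 60 to 74 mm above the underside, on thin legs at x = +-24 mm, open under the bar. Origin: centre of the underside; z up.
- weight2: Another press weight, same as weight1.
- weight3: Another press weight, same as weight1.
- weight4: Another press weight, same as weight1.
- weight5: Another press weight, same as weight1.
- pin: Locking pin, 104 mm long, 0.12 kg, upright in the bore. Origin: centre of the lower tip; z up along it. Steel shank 12 mm across from 0 to 58 mm, collar 32 mm across from 58 to 64 mm, red flat grip from 64 to 104 mm, 36 mm long along the pin's x, 12 mm thick (y). It draws straight up; its yaw varies.
- bore (a point): Mouth of the pin's bore (14 mm wide, 28 mm deep) in a dark steel block fixed beside the turntable, 36 mm above the table; the pin's tip starts 28 mm below it. The pin passes up between two steel tabs on the turntable's rim (16 mm apart, tops 60 mm above the table), which stops the turntable from turning.
- notch (a point): Parking notch: a U slot 18 mm wide in a fixed level brass plate 12 mm thick, open above, below and away from the turntable. Point: on the plate's top (75 mm above the table), on the slot's centre line, 13 mm from its closed and 25 mm from its open end. Parked, the pin hangs with its shank here, collar on the plate, tip 17 mm above the table; it goes in from above or from the open end.
- platter (a joint): Angle of the turntable (rad), 0 at the start, growing anticlockwise from above, about the vertical axis at hub. A wooden disc 310 mm across, its level top 60 mm above the table. Spring detents at 0, 0.785, 1.571, 2.356 (every 45 degrees); about 0.7 N m turns it out of any of them; let go within 0.3 rad of a detent it settles there.
- hub (a point): Centre of the turntable's top face, on its axis, 60 mm above the table.
- knob (a point): Grip point of the black upright round turning knob near the turntable's edge (137 mm from the axis), 24 mm across, standing 60 mm above the turntable's top; this point is on its axis, 40 mm above that top; turns with the turntable.
- spot1 (a point): Centre of one of five round medallions inlaid flush in the turntable's top (dark ring 74 mm across, cork-coloured disc 60 mm across), 80 mm from the axis, 94 mm from the next; on the top face, 60 mm above the table; turns with the turntable. The knob stands midway between two of them.
- spot2 (a point): Centre of another medallion, same as spot1.
- spot3 (a point): Centre of another medallion, same as spot1.
- spot4 (a point): Centre of another medallion, same as spot1.
- spot5 (a point): Centre of another medallion, same as spot1.
- roller: Bystander: chrome hand roller with a black rubber drum, 190 mm long, lying on the table. Origin under the drum.
- rule: Bystander: brass rule, 160 x 26 x 4 mm, lying flat. Origin under its middle.
- folder: Bystander: cream bone folder, 130 x 22 x 5 mm, lying flat. Origin under its middle.
- jar: Bystander: glass jar of pale boxwood strips, 76 mm across, 100 mm high, strips up to 170 mm high. Origin under its middle.
- mallet: Bystander: beech mallet lying down, head 55 x 110 x 64 mm, handle 22 mm thick, 240 mm long in all. Origin underneath, 50 mm from the head's middle, on the handle's side.
- sanding_block: Bystander: cork sanding block, 110 x 60 x 34 mm. Origin under its middle.
Mind the look-alikes: they are no part of the job. What is shaped like the weight1 but red is not meant.

How it is judged (in metres and radians):
On the way, in this order (a step that is already met when the one before it is completed fails the run):
1. every press weight stands on a medallion while the turntable is still pinned at its starting angle ((horizontal distance between weight1 and spot1 below 0.018 m or horizontal distance between weight1 and spot2 below 0.018 m or horizontal distance between weight1 and spot3 below 0.018 m or horizontal distance between weight1 and spot4 below 0.018 m or horizontal distance between weight1 and spot5 below 0.018 m) and height (world z) of weight1 between 0.055 and 0.067 m and angle between each of weight1, weight2, weight3, weight4, weight5's own z axis and vertical below 0.1 rad and linear speed of each of weight1, weight2, weight3, weight4, weight5 below 0.03 m/s and (horizontal distance between weight2 and spot1 below 0.018 m or horizontal distance between weight2 and spot2 below 0.018 m or horizontal distance between weight2 and spot3 below 0.018 m or horizontal distance between weight2 and spot4 below 0.018 m or horizontal distance between weight2 and spot5 below 0.018 m) and height (world z) of weight2 between 0.055 and 0.067 m and (horizontal distance between weight3 and spot1 below 0.018 m or horizontal distance between weight3 and spot2 below 0.018 m or horizontal distance between weight3 and spot3 below 0.018 m or horizontal distance between weight3 and spot4 below 0.018 m or horizontal distance between weight3 and spot5 below 0.018 m) and height (world z) of weight3 between 0.055 and 0.067 m and (horizontal distance between weight4 and spot1 below 0.018 m or horizontal distance between weight4 and spot2 below 0.018 m or horizontal distance between weight4 and spot3 below 0.018 m or horizontal distance between weight4 and spot4 below 0.018 m or horizontal distance between weight4 and spot5 below 0.018 m) and height (world z) of weight4 between 0.055 and 0.067 m and (horizontal distance between weight5 and spot1 below 0.018 m or horizontal distance between weight5 and spot2 below 0.018 m or horizontal distance between weight5 and spot3 below 0.018 m or horizontal distance between weight5 and spot4 below 0.018 m or horizontal distance between weight5 and spot5 below 0.018 m) and height (world z) of weight5 between 0.055 and 0.067 m and value of joint platter between -0.08 and 0.08 rad and horizontal distance between pin and bore below 0.008 m and height (world z) of pin below 0.015 m), for 0.2 s.
2. the pin is drawn and parked in the notch, the turntable not yet turned (horizontal distance between pin and notch below 0.013 m and height (world z) of pin between 0.012 and 0.022 m and angle between pin's own z axis and vertical below 0.12 rad and linear speed of pin below 0.03 m/s and value of joint platter below 0.3 rad), for 0.2 s.
3. the turntable is turned a quarter turn and rests in the detent (value of joint platter between 1.5008 and 1.6408 rad and velocity of joint platter between -0.05 and 0.05 rad/s and horizontal distance between pin and notch below 0.013 m and height (world z) of pin between 0.012 and 0.022 m and angle between pin's own z axis and vertical below 0.12 rad and linear speed of pin below 0.03 m/s), for 0.3 s.
At the end, for the whole second after the job is handed in: Every press weight upright and at rest on the turntable, within 18 mm of a medallion's centre; the pin hanging upright in the notch, within 13 mm of its point, collar on the plate (tip 12 to 22 mm above the table); the turntable at rest at 1.571 rad, within 0.07 rad (all of step 3 and (horizontal distance between weight1 and spot1 below 0.018 m or horizontal distance between weight1 and spot2 below 0.018 m or horizontal distance between weight1 and spot3 below 0.018 m or horizontal distance between weight1 and spot4 below 0.018 m or horizontal distance between weight1 and spot5 below 0.018 m) and height (world z) of weight1 between 0.055 and 0.067 m and angle between each of weight1, weight2, weight3, weight4, weight5's own z axis and vertical below 0.1 rad and linear speed of each of weight1, weight2, weight3, weight4, weight5 below 0.03 m/s and (horizontal distance between weight2 and spot1 below 0.018 m or horizontal distance between weight2 and spot2 below 0.018 m or horizontal distance between weight2 and spot3 below 0.018 m or horizontal distance between weight2 and spot4 below 0.018 m or horizontal distance between weight2 and spot5 below 0.018 m) and height (world z) of weight2 between 0.055 and 0.067 m and (horizontal distance between weight3 and spot1 below 0.018 m or horizontal distance between weight3 and spot2 below 0.018 m or horizontal distance between weight3 and spot3 below 0.018 m or horizontal distance between weight3 and spot4 below 0.018 m or horizontal distance between weight3 and spot5 below 0.018 m) and height (world z) of weight3 between 0.055 and 0.067 m and (horizontal distance between weight4 and spot1 below 0.018 m or horizontal distance between weight4 and spot2 below 0.018 m or horizontal distance between weight4 and spot3 below 0.018 m or horizontal distance between weight4 and spot4 below 0.018 m or horizontal distance between weight4 and spot5 below 0.018 m) and height (world z) of weight4 between 0.055 and 0.067 m and (horizontal distance between weight5 and spot1 below 0.018 m or horizontal distance between weight5 and spot2 below 0.018 m or horizontal distance between weight5 and spot3 below 0.018 m or horizontal distance between weight5 and spot4 below 0.018 m or horizontal distance between weight5 and spot5 below 0.018 m) and height (world z) of weight5 between 0.055 and 0.067 m); the robot touches nothing.
It fails at once if a bystanding tool is shifted by more than 50 mm or the jar is tipped (distance of any of roller, rule, folder, jar, mallet, sanding_block from where it was at the start of the episode above 0.05 m or angle between jar's own z axis and vertical above 0.5 rad).
Of weight1, weight2, weight3, weight4, weight5 only 3 to 5 are there at a start; the rules pass over those that are not, and their reading is None.
At some moment in a run one of weight1, weight2, weight3, weight4, weight5 may be knocked a few centimetres aside while the robot is not near it.
It also fails if it takes over 210 s, if anything falls off the work surface, if the arm or the gripper's body presses on something with over 40 N, if the wrist force passes 120 N, or if a joint passes its speed limit or range.

### The arm

A 6-joint arm with a two-finger parallel gripper is mounted at the origin on the work surface. World frame = base frame: x ahead of the robot, y to its left, z up, the work surface at z = 0. Lengths are in mm, angles in rad, forces in N, time in s.
With the tool pointing down it reaches from about 425 to 1125 mm from the base axis. Payload 14.9 kg.
Tool frame: the origin (TCP) lies midway between the tips of the shut fingers; the grasp point (between the pads) lies 19 mm behind it; z points along the fingers, y is the line along which they close (so a half turn about z gives the same grasp; the last joint's range is limited). The gripper opens to 91 mm and grips with 3 to 60 N. Pads are 32 mm wide; open, the fingers measure 118 mm over their backs; the gripper's body (76 mm by 178 mm) begins 60 mm behind the grasp point.
Start: joints at [-1.235, 0.379, 1.734, -0, 1.028, -0.033], TCP at [252.344, -652.947, 213.932] pointing down, gripper open.
Joint ranges: [-2.77, 2.77], [-0.74, 2.19], [0, 2.66], [-1.06, 4.2], [0.31, 2.87], [-3.08, 3.08]. Speed limits (rad/s): [1.89, 1.89, 2.39, 3.14, 3.14, 3.14].

### API

Orientations are given as a unit quaternion [w, x, y, z].
In Python, from station import read_state, grab_frame, close_job gives the robot as it stands. The module is installed in compiled form; this text tells all that it offers.
- The arm moves only by the tool send_rows, never from a script. Its argument "increments" is a list that holds one entry, the list of rows, each a list of 7 numbers: the shift along the tool's x, y, z in m, then the turn, a rotation vector about the tool's x, y, z in degrees, then the finger opening in m, from 0 to 0.0912. A call has 1 to 5 rows; each row is the pose to reach, as a shift and turn from the pose commanded when the call began, along the tool's axes at that moment; what a row does not reach only later rows make up. A row lasts 1/8 s, in which the tool goes at most 62.5 mm and 10.7 degrees, less where a joint would pass 70% of its speed; a pose out of reach is approached as far as the arm can. A call with a gripper value outside its range is refused whole. The fingers move at their own pace and stop on an object; "force" is the grip in N (left out, the last holds). Time passes only in rows, so rows that repeat a pose let the fingers close. It gives the time, the measured TCP pose, the force, the opening and the grip force at its end, in the units of the state.
- read_state(): the state, without advancing time (a new reading comes with each control period).
- grab_frame(name): name is "side" or "top"; returns a dict with "color" (480x640x3 uint8, blue, green, red), "fx", "fy", "cx", "cy" (pixels), "dist" ([k1, k2, p1, p2, k3] as OpenCV has them; the pictures are not rectified), "camera_from_world" (4x4, takes a point from world to camera coordinates). Camera axes: x right, y up, looking along -z (the intrinsics and any distortion apply to the point x, -y, -z); pixel columns grow to the right and rows downward; lengths in mm; the calibration is good to about 2 mm. A picture is of the moment at which its call begins. There is no depth.
- close_job(): hands the job in; it is judged then, once.
The state is a dict: "t": time; "joints": joint angles; "joint_velocities": joint speeds; "effort": joint torques, N m; "tool_pos": TCP position; "tcp_rot": TCP orientation; "wrist_force": force on the tool from outside, world axes, zero at the start; "wrist_torque": the same for the moment, N m; "gripper_width": finger opening in mm; "grip_force": force on a finger pad.
Only numpy, scipy, OpenCV 4.12 (cv2) and the standard library are available. Lean on these libraries where they do the work, as an engineer would, in place of code of your own. Each camera call takes 0.05 s, during which the arm holds its last target. There are 200 camera calls.

## Working session

There is one attempt and no reset: what is moved stays moved. The work goes in short steps, Python scripts to look and compute and a tool call to move; the robot and the scene stay as the last step left them, time stands still between calls to the robot, and variables do not carry over. Pictures are saved under pics/ and viewed, at most 17 in all, crops included, and the job is handed in when it is done.

Besides the shell and the picture viewer there is one more tool, called after "Emit:" as name([rows], argument=value, ...), one row to a line, values as JSON. send_rows: Moves the arm, as the interface text tells. Its arguments: {"type":"object","properties":{"increments":{"type":"array","items":{"type":"array","items":{"type":"array","items":{"type":"number"}}}},"force":{"type":"number"}},"required":["increments"]}

```bash
mkdir -p pics; cat > h.py <<'E'
import numpy as np, cv2
from station import read_state, grab_frame, close_job
def cam(f):
    K=np.array([[f['fx'],0,f['cx']],[0,f['fy'],f['cy']],[0,0,1]]);D=np.array(f['dist'],float)
    T=np.array(f['camera_from_world'],float);F=np.diag([1,-1,-1])
    return K,D,F@T[:3,:3],F@T[:3,3]
def ray(f,uv,z):
    K,D,R,t=cam(f)
    n=cv2.undistortPoints(np.array(uv,float).reshape(-1,1,2),K,D).reshape(-1,2)
    d=np.c_[n,np.ones(len(n))]@R; c=-R.T@t
    return c+d*((z-c[2])/d[:,2])[:,None]
def proj(f,P):
    K,D,R,t=cam(f)
    return cv2.projectPoints(np.array(P,float).reshape(-1,1,3),cv2.Rodrigues(R)[0],t,K,D)[0].reshape(-1,2)
E
python3 - <<'E'
from h import *
for n in('top','side'):
    f=grab_frame(n);cv2.imwrite(f'pics/{n}0.png',f['color']);K,D,R,t=cam(f);print(n,-R.T@t,K[0,0],D,R[2])
s=read_state();print(s)
E
```

```text
top [ 406.91644526   33.1472447  1122.95220185] 445.3283619586773 [-0.03534075  0.          0.          0.          0.        ] [ 0.08261487  0.00724996 -0.99655518]
side [ -350.98291444 -1084.50168093   968.52545026] 544.9976104143951 [-0.17044925  0.          0.          0.          0.        ] [ 0.52153948  0.66230058 -0.53791682]
{'t': 0.1, 'joints': array([-1.23530364e+00,  3.79364597e-01,  1.73475226e+00,  1.90839710e-05,
        1.02850927e+00, -3.33269371e-02]), 'joint_velocities': array([-1.55584575e-03, -1.36259421e-03, -7.78539503e-04, -1.80140941e-03,
       -1.14138126e-06, -2.01906644e-03]), 'effort': array([ 4.02557080e-04, -7.65036035e+01, -4.35293591e+01,  6.52355631e-02,
        3.98385851e-02, -1.56602198e-05]), 'tool_pos': array([ 252.21690435, -652.57746566,  213.33312229]), 'tcp_rot': array([-5.12081967e-04,  9.83045415e-01,  1.83361514e-01, -6.96962982e-05]), 'wrist_force': array([-0.07866042,  0.10793205, -0.14750413]), 'wrist_torque': array([-0.02086386, -0.05385359, -0.00691129]), 'grip_force': 0.0, 'gripper_width': 91.19553980629057}
```

View pics/top0.png

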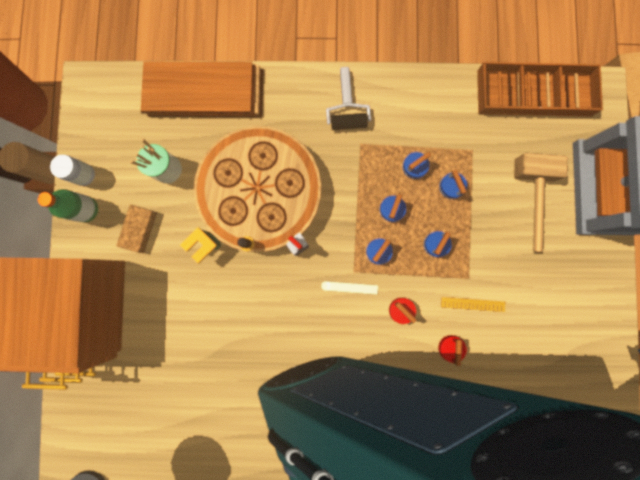

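View pics/side0.png

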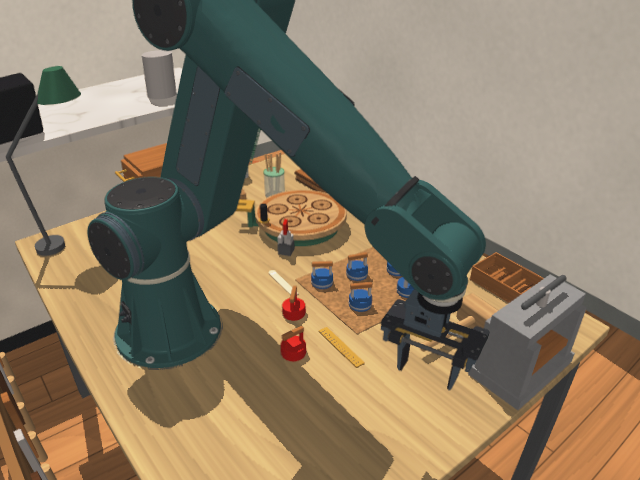

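The top view shows five blue weights, near (417,164), (454,185), (393,208), (380,250) and (438,244). The platter is centred near (258,188), the pin is at (297,243), the knob at (245,243) and the brass plate at (199,245). The side view is partly blocked by the arm.

```bash
cat >> h.py <<'E'
def crop(f,x0,y0,x1,y1,k,name):
    cv2.imwrite(f'pics/{name}.png',cv2.resize(f['color'][y0:y1,x0:x1],None,fx=k,fy=k,interpolation=cv2.INTER_CUBIC))
def weights(f,bz=0,box=(330,130,490,290)):
    x0,y0,x1,y1=box;im=f['color'];hsv=cv2.cvtColor(im,cv2.COLOR_BGR2HSV)
    m=cv2.inRange(hsv,(100,120,40),(130,255,255));z=np.zeros_like(m);z[y0:y1,x0:x1]=255;m&=z
    m2=cv2.morphologyEx(m,cv2.MORPH_CLOSE,np.ones((9,9)))
    out=[]
    for c in cv2.findContours(m2,cv2.RETR_EXTERNAL,cv2.CHAIN_APPROX_NONE)[0]:
        if cv2.contourArea(c)<150: continue
        (u,v),r=cv2.minEnclosingCircle(c)
        M=cv2.moments(cv2.convexHull(c));g=(M['m10']/M['m00'],M['m01']/M['m00'])
        # handle: saturated orange nearby
        h=cv2.inRange(hsv,(4,125,90),(14,255,255));k=np.zeros_like(h);cv2.circle(k,(int(u),int(v)),24,255,-1);h&=k
        cs=cv2.findContours(h,cv2.RETR_EXTERNAL,cv2.CHAIN_APPROX_NONE)[0]
        hr=cv2.minAreaRect(max(cs,key=cv2.contourArea)) if cs else None
        out.append(((u,v),r,g,ray(f,[g],bz+19)[0],hr))
    return out
E
python3 - <<'E'
from h import *
f=grab_frame('top')
for (c,r,g,p,h) in weights(f):
    print(np.round(c),round(r,1),np.round(g,1),p.round(1))
    if h:
        b=cv2.boxPoints(h); print('  h',np.round(h[0],1),np.round(h[1],1),h[2].__round__(),ray(f,[h[0]],75)[0].round(1))
im=f['color'];hsv=cv2.cvtColor(im,cv2.COLOR_BGR2HSV)
for q in [(423,158),(425,160),(459,182),(375,255),(365,170),(400,180)]: print(q,hsv[q[1],q[0]])
crop(f,350,140,475,280,4,'mat'); crop(f,175,120,325,270,4,'plat')
E
```

```text
[434. 242.] 10.8 [432.7 241.1] [ 478.5 -225.1   19. ]
  h [446.7 244.1] [15.7 25. ] 24 [ 468. -245.   75.]
[453. 185.] 11.9 [452.5 185.6] [ 618.6 -276.3   19. ]
  h [461.8 184.1] [32.8 12.8] 69 [ 611.9 -282.9   75. ]
[416. 165.] 11.7 [415.  165.1] [ 669.8 -182.1   19. ]
  h [425.5 165.5] [22.6 25.5] 45 [ 655.9 -196.4   75. ]
(423, 158) [ 13 182 198]
(425, 160) [155  44 105]
(459, 182) [ 13 186 201]
(375, 255) [  3  88 154]
(365, 170) [ 15 160 204]
(400, 180) [ 15 157 215]
```

View pics/mat.png

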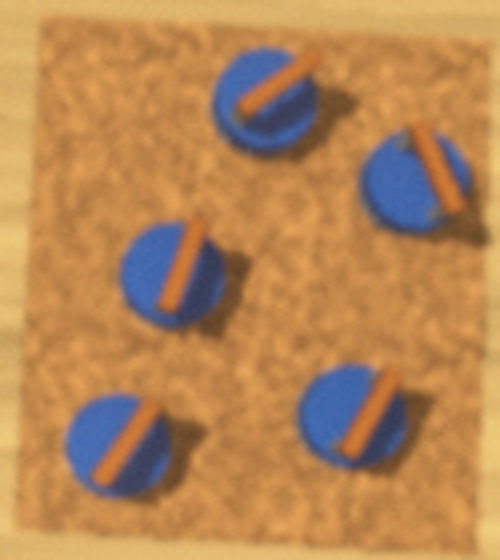

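View pics/plat.png

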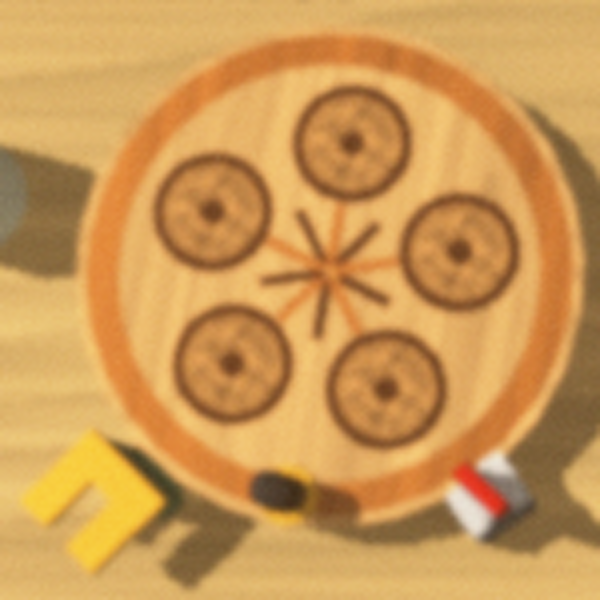

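The mat crop shows five handles with both ends readable. The platter crop shows the medallion centres, the pin's red grip from (458,468) to (505,512), the U plate opening toward lower left, and the knob near (275,490).

```bash
cat >> h.py <<'E'
def c2f(p,x0,y0,k=4): return (np.array(p,float)+.5)/k-.5+np.array([x0,y0])
E
python3 - <<'E'
from h import *
f=grab_frame('top')
for n,a,b in [('A',(240,110),(318,56)),('B',(418,125),(455,210)),('C',(199,220),(170,308)),('D',(156,402),(102,482)),('E',(392,372),(348,452))]:
    P=ray(f,c2f([a,b],350,140),77);d=P[1]-P[0]
    print(n,P.mean(0).round(1),'len',np.linalg.norm(d).round(1),'dir deg',np.degrees(np.arctan2(d[1],d[0])).round(1))
for n,c in [('A',(266,101)),('B',(415,182)),('C',(173,275)),('D',(119,446)),('E',(353,416))]: print(n,'body',ray(f,c2f([c],350,140),19).round(1))
S=ray(f,c2f([(352,143),(459,250),(386,388),(232,363),(212,211)],175,120),60)
hub=S.mean(0);print('spots',S.round(1).tolist(),'hub',hub.round(1),np.linalg.norm(S-hub,axis=1).round(1))
P=ray(f,c2f([(458,468),(505,512)],175,120),112);print('pin',P.round(1),P.mean(0).round(1))
print('knob top',ray(f,c2f([(268,490)],175,120),120),'tabs/plate')
P=ray(f,c2f([(95,432),(165,500),(95,570),(22,495),(57,537),(98,487)],175,120),75);print('plate',P.round(1).tolist())
hsv=cv2.cvtColor(f['color'],cv2.COLOR_BGR2HSV)
m=cv2.inRange(hsv,(20,200,150),(32,255,255));m[:,:170]=0;m[:,225:]=0;m[:215]=0;m[270:]=0
c=max(cv2.findContours(m,cv2.RETR_EXTERNAL,cv2.CHAIN_APPROX_NONE)[0],key=cv2.contourArea)
b=cv2.boxPoints(cv2.minAreaRect(c));print('plate rect',ray(f,b,75).round(1).tolist())
r=cv2.inRange(hsv,(0,170,120),(6,255,255))|cv2.inRange(hsv,(172,170,120),(180,255,255));r[:,:280]=0;r[:,315:]=0;r[:225]=0;r[260:]=0
c=max(cv2.findContours(r,cv2.RETR_EXTERNAL,cv2.CHAIN_APPROX_NONE)[0],key=cv2.contourArea)
R=cv2.minAreaRect(c);print('pin rect',R,ray(f,[R[0]],110).round(1))
E
```

```text
A [ 667.7 -181.5   77. ] len 57.7 dir deg -54.5
B [ 617.6 -275.1   77. ] len 55.4 dir deg -157.3
C [ 557.9 -124.6   77. ] len 55.5 dir deg 161.8
D [452.2 -91.8  77. ] len 56.9 dir deg 146.2
E [ 471.3 -233.7   77. ] len 54.3 dir deg 150.9
A body [[ 670.5 -185.    19. ]]
B body [[ 619.9 -278.5   19. ]]
C body [[ 559.2 -126.1   19. ]]
D body [[452.1 -92.5  19. ]]
E body [[ 472.2 -237.9   19. ]]
spots [[680.5, 196.5, 60.0], [615.0, 130.0, 60.0], [530.5, 172.4, 60.0], [544.7, 265.8, 60.0], [637.7, 280.8, 60.0]] hub [601.7 209.1  60. ] [79.8 80.2 80.1 80.4 80.2]
pin [[479.1 123.6 112. ]
 [454.3  96.4 112. ]] [466.7 110.  112. ]
knob top [[464.84382436 230.16354303 120.        ]] tabs/plate
plate [[500.8, 343.1, 75.0], [460.8, 300.0, 75.0], [419.0, 340.3, 75.0], [462.8, 385.4, 75.0], [438.2, 363.6, 75.0], [468.1, 340.1, 75.0]]
plate rect [[471.6, 314.3, 75.0], [471.6, 314.3, 75.0], [471.6, 314.3, 75.0], [471.6, 314.3, 75.0]]
pin rect ((295.30340576171875, 242.15858459472656), (14.948187828063965, 3.8200924396514893), 41.6335334777832) [[466.7 109.4 110. ]]
```

```bash
cat > plan.py <<'E'
# usage: plan.py x,y,z,yaw ...  -> shift (m, tool axes) and turn (deg) for a call to each waypoint in turn; '-' keeps
import sys
from h import *
from scipy.spatial.transform import Rotation as Ro
s=read_state();w,a,b,c=s['tcp_rot'];X=Ro.from_quat([a,b,c,w]).as_matrix()[:,0]
p=np.array(s['tool_pos']);yaw=np.degrees(np.arctan2(X[1],X[0]));print('at',p.round(1),round(yaw,1),'w',round(s['gripper_width'],1),'t',s['t'])
for q in sys.argv[1:]:
    v=q.split(',');t=np.array([p[i] if v[i]=='-' else float(v[i]) for i in range(3)]);ty=yaw if v[3]=='-' else float(v[3])
    d=t-p;A=np.radians(yaw);dx=d@[np.cos(A),np.sin(A),0];dy=d@[np.sin(A),-np.cos(A),0]
    print(q,'shift',np.round([dx/1e3,dy/1e3,-d[2]/1e3],4).tolist(),'rz',round(yaw-ty,1));p,yaw=t,ty
E
python3 plan.py 400,-390,213,0 558,-124.5,213,-18 558,-124.5,100,-18 558,-124.5,51,-18
```

```text
at [ 252.3 -652.7  213.6] 21.1 w 91.0 t 0.2
400,-390,213,0 shift [0.2325, -0.1918, 0.0006] rz 21.1
558,-124.5,213,-18 shift [0.158, -0.2655, -0.0] rz 18.0
558,-124.5,100,-18 shift [0.0, 0.0, 0.113] rz 0.0
558,-124.5,51,-18 shift [0.0, 0.0, 0.049] rz 0.0
```

Emit:
send_rows([
  [[0.04,-0.03,0,0,0,4,0.05],[0.09,-0.07,0,0,0,10,0.05],[0.14,-0.115,0,0,0,16,0.05],[0.19,-0.155,0,0,0,21,0.05],[0.2325,-0.192,0,0,0,21,0.05]],
], force=50)

```text
t: 0.82
tool_pos: [399.9, -389.7, 214.0]
tcp_rot: [0.0, 1.0, 0.0, 0.0]
wrist_force: [1.1, -0.7, 0.2]
gripper_width: 50.2
grip_force: 0.0
```

Emit:
send_rows([
  [[0.03,-0.05,0,0,0,4,0.05],[0.06,-0.1,0,0,0,8,0.05],[0.09,-0.155,0,0,0,13,0.05],[0.125,-0.21,0,0,0,18,0.05],[0.158,-0.2655,0,0,0,18,0.05]],
])

```text
t: 1.45
tool_pos: [555.0, -128.0, 214.1]
tcp_rot: [0.0, 0.988, -0.156, 0.0]
wrist_force: [0.3, -1.2, -0.2]
gripper_width: 49.8
grip_force: 0.0
```

```bash
cat >> h.py <<'E'
def blue(f,bz=3):
    hsv=cv2.cvtColor(f['color'],cv2.COLOR_BGR2HSV);m=cv2.inRange(hsv,(98,110,40),(132,255,255))
    n,_,st,ce=cv2.connectedComponentsWithStats(m)
    for i in range(1,n):
        if st[i,4]>80 and ce[i,1]<330: print('blue',ce[i].round(1),st[i,4],ray(f,[ce[i]],bz+16)[0][:2].round(0))
E
python3 plan.py 558,-124.5,100,-18; python3 -c "
from h import *
f=grab_frame('top');cv2.imwrite('pics/t1.png',f['color']);blue(f)"
```

```text
at [ 555.  -128.   214.1] -17.9 w 49.8 t 1.45
558,-124.5,100,-18 shift [0.0018, -0.0042, 0.1141] rz 0.1
blue [384.1 207.9] 86 [ 560. -104.]
blue [374.1 247.4] 177 [461. -79.]
```

Emit:
send_rows([
  [[0,0,0.03,0,0,0,0.05],[0,0,0.06,0,0,0,0.05],[0,0,0.09,0,0,0,0.05],[0,0,0.113,0,0,0,0.05],[0,0,0.113,0,0,0,0.05]],
])

```text
t: 2.12
tool_pos: [553.0, -129.6, 99.5]
tcp_rot: [-0.0, 0.988, -0.155, -0.002]
wrist_force: [0.4, -0.6, -0.5]
gripper_width: 50.1
grip_force: 0.0
```

```bash
python3 plan.py 558,-124.5,51,-18; python3 -c "
from h import *
f=grab_frame('side');blue(f);crop(f,250,220,450,370,4,'s1')"
```

```text
at [ 553.  -129.6   99.5] -17.9 w 50.1 t 2.125
558,-124.5,51,-18 shift [0.0032, -0.0064, 0.0485] rz 0.1
blue [396.7 264.6] 246 [ 674. -180.]
blue [357.2 269.1] 246 [ 564. -124.]
blue [321.9 277. ] 265 [456. -89.]
blue [408.2 286.2] 255 [ 623. -277.]
blue [360.2 298.8] 319 [ 476. -234.]
```

View pics/s1.png

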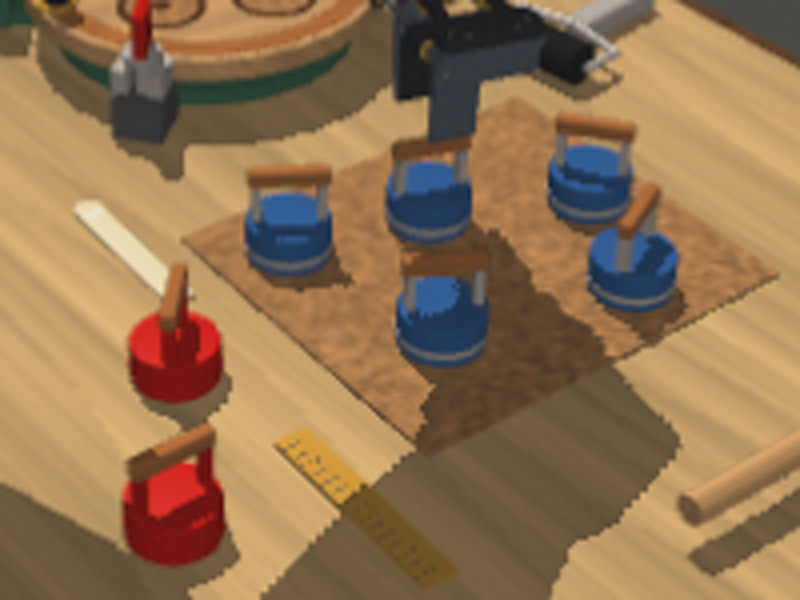

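The side view shows all five weights unblocked, with C's handle just below the fingers. I'll correct the 6 mm offset and go on down.

Emit:
send_rows([
  [[0.0016,-0.0032,0.01,0,0,0,0.05],[0.0032,-0.0064,0.02,0,0,0,0.05],[0.0032,-0.0064,0.02,0,0,0,0.05],[0.0032,-0.0064,0.02,0,0,0,0.05]],
])

```text
t: 2.68
tool_pos: [559.2, -124.7, 81.0]
tcp_rot: [-0.0, 0.988, -0.155, 0.0]
wrist_force: [-0.4, -0.3, 0.0]
gripper_width: 50.2
grip_force: 0.0
```

```bash
python3 plan.py 558,-124.5,51,-18
```

```text
at [ 559.2 -124.7   81. ] -17.9 w 50.2 t 2.675
558,-124.5,51,-18 shift [-0.0012, 0.0002, 0.03] rz 0.1
```

Emit:
send_rows([
  [[-0.001,0,0.015,0,0,0,0.05],[-0.001,0,0.03,0,0,0,0.05],[-0.001,0,0.03,0,0,0,0.05],[-0.001,0,0.03,0,0,0,0.005],[-0.001,0,0.03,0,0,0,0.005]],
])

```text
t: 3.3
tool_pos: [558.5, -124.5, 51.3]
tcp_rot: [0.0, 0.988, -0.155, 0.0]
wrist_force: [-0.3, 0.7, -0.0]
gripper_width: 32.9
grip_force: 0.0
```

Emit:
send_rows([
  [[0,0,0,0,0,0,0.005],[0,0,0,0,0,0,0.005],[0,0,0,0,0,0,0.005]],
])

```text
t: 3.68
tool_pos: [558.5, -124.5, 51.1]
tcp_rot: [0.0, 0.988, -0.155, 0.0]
wrist_force: [1.7, -0.8, 0.3]
gripper_width: 11.3
grip_force: 50.0
```

```bash
python3 plan.py -,-,210,- 604,90,210,-18 638,281,210,-18 638,281,120,-18 638,281,109,-
```

```text
at [ 558.5 -124.5   51.1] -17.9 w 11.3 t 3.675
-,-,210,- shift [0.0, 0.0, -0.1589] rz 0.0
604,90,210,-18 shift [-0.0225, -0.2182, -0.0] rz 0.1
638,281,210,-18 shift [-0.0267, -0.1922, -0.0] rz 0.0
638,281,120,-18 shift [0.0, 0.0, 0.09] rz 0.0
638,281,109,- shift [0.0, 0.0, 0.011] rz 0.0
```

Emit:
send_rows([
  [[0,0,-0.02,0,0,0,0.005],[0,0,-0.06,0,0,0,0.005],[0,0,-0.1,0,0,0,0.005],[0,0,-0.14,0,0,0,0.005],[0,0,-0.159,0,0,0,0.005]],
])

```text
t: 4.3
tool_pos: [558.5, -124.5, 212.6]
tcp_rot: [0.0, 0.988, -0.155, 0.001]
wrist_force: [0.0, -0.3, -8.2]
gripper_width: 11.5
grip_force: 50.0
```

Emit:
send_rows([
  [[-0.003,-0.03,0,0,0,0,0.005],[-0.008,-0.075,0,0,0,0,0.005],[-0.013,-0.125,0,0,0,0,0.005],[-0.018,-0.175,0,0,0,0,0.005],[-0.0225,-0.218,0,0,0,0,0.005]],
])

```text
t: 4.92
tool_pos: [603.0, 91.7, 209.3]
tcp_rot: [0.0, 0.988, -0.155, -0.001]
wrist_force: [1.2, 0.5, -7.8]
gripper_width: 11.7
grip_force: 50.0
```

Emit:
send_rows([
  [[-0.007,-0.05,0,0,0,0,0.005],[-0.014,-0.1,0,0,0,0,0.005],[-0.02,-0.145,0,0,0,0,0.005],[-0.025,-0.18,0,0,0,0,0.005],[-0.0267,-0.192,0,0,0,0,0.005]],
])

```text
t: 5.55
tool_pos: [636.5, 282.4, 208.9]
tcp_rot: [0.0, 0.988, -0.155, -0.001]
wrist_force: [0.2, -0.1, -8.1]
gripper_width: 11.1
grip_force: 50.0
```

Emit:
send_rows([
  [[0,0,0.02,0,0,0,0.005],[0,0,0.045,0,0,0,0.005],[0,0,0.065,0,0,0,0.005],[0,0,0.08,0,0,0,0.005],[0,0,0.08,0,0,0,0.005]],
])

```text
t: 6.18
tool_pos: [636.5, 280.2, 128.5]
tcp_rot: [0.001, 0.988, -0.156, -0.001]
wrist_force: [-0.2, -0.3, -6.2]
gripper_width: 11.2
grip_force: 50.0
```

```bash
python3 plan.py 638,281,109,-18; python3 -c "
from h import *
f=grab_frame('side');blue(f)
f=grab_frame('top');blue(f)"
```

```text
at [636.5 280.2 128.5] -17.9 w 11.2 t 6.175
638,281,109,-18 shift [0.0012, -0.0012, 0.0195] rz 0.1
blue [297.1 188.9] 153 [732. 405.]
blue [396.7 264.6] 246 [ 674. -180.]
blue [322. 277.] 263 [456. -90.]
blue [408.2 286.2] 256 [ 623. -277.]
blue [360.1 298.9] 308 [ 476. -234.]
blue [410.4 159.4] 97 [ 684. -171.]
blue [449.2 186.6] 236 [ 616. -268.]
blue [432.7 241.1] 209 [ 478. -225.]
```

Emit:
send_rows([
  [[0.001,-0.001,0.01,0,0,0,0.005],[0.001,-0.001,0.0175,0,0,0,0.005],[0.001,-0.001,0.0195,0,0,0,0.005],[0.001,-0.001,0.0195,0,0,0,0.005]],
])

```text
t: 6.78
tool_pos: [638.3, 281.5, 110.3]
tcp_rot: [0.0, 0.988, -0.155, -0.0]
wrist_force: [-0.4, -0.0, -7.5]
gripper_width: 12.0
grip_force: 50.0
```

Emit:
send_rows([
  [[0,0,0,0,0,0,0.04],[0,0,0,0,0,0,0.04],[0,0,-0.005,0,0,0,0.04],[0,0,-0.04,0,0,0,0.04],[0,0,-0.09,0,0,0,0.04]],
])

```text
t: 7.4
tool_pos: [637.8, 281.3, 200.9]
tcp_rot: [0.0, 0.988, -0.155, -0.001]
wrist_force: [0.6, 0.2, 0.2]
gripper_width: 40.0
grip_force: 0.0
```

```bash
python3 plan.py 653,50,200,-36 667.7,-181.5,200,-54.5 667.7,-181.5,90,-54.5; python3 -c "
from h import *
f=grab_frame('side');blue(f);crop(f,230,160,430,310,4,'s2')"
```

```text
at [637.8 281.3 200.9] -17.9 w 40.0 t 7.4
653,50,200,-36 shift [0.0854, 0.2154, 0.0009] rz 18.1
667.7,-181.5,200,-54.5 shift [0.148, 0.1786, -0.0] rz 18.5
667.7,-181.5,90,-54.5 shift [0.0, 0.0, 0.11] rz 0.0
blue [297.2 193.7] 159 [709. 373.]
blue [396.7 264.6] 245 [ 674. -180.]
blue [321.9 277.1] 263 [456. -90.]
blue [408.2 286.2] 257 [ 623. -277.]
blue [360.1 298.9] 308 [ 476. -234.]
```

View pics/s2.png

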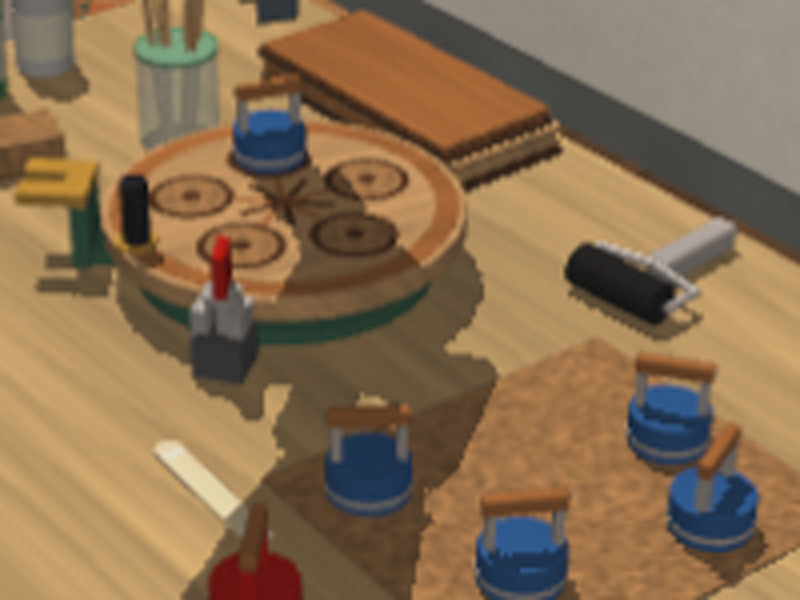

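The first weight stands upright on its medallion (crop 270,140), and nothing else has moved. Next is A.

Emit:
send_rows([
  [[0.015,0.035,0,0,0,3,0.05],[0.035,0.085,0,0,0,8,0.05],[0.055,0.135,0,0,0,13,0.05],[0.072,0.18,0,0,0,18.1,0.05],[0.0854,0.2154,0,0,0,18.1,0.05]],
])

```text
t: 8.07
tool_pos: [653.8, 48.4, 201.1]
tcp_rot: [-0.0, 0.951, -0.31, 0.001]
wrist_force: [0.7, 0.4, -0.7]
gripper_width: 50.0
grip_force: 0.0
```

Emit:
send_rows([
  [[0.035,0.043,0,0,0,5,0.05],[0.07,0.085,0,0,0,10,0.05],[0.105,0.13,0,0,0,15,0.05],[0.135,0.163,0,0,0,18.5,0.05],[0.148,0.1786,0,0,0,18.5,0.05]],
])

```text
t: 8.7
tool_pos: [668.7, -183.3, 200.9]
tcp_rot: [-0.0, 0.889, -0.458, 0.0]
wrist_force: [-0.3, 0.8, -0.1]
gripper_width: 50.3
grip_force: 0.0
```

Emit:
send_rows([
  [[0,0,0.03,0,0,0,0.05],[0,0,0.07,0,0,0,0.05],[0,0,0.1,0,0,0,0.05],[0,0,0.11,0,0,0,0.05],[0,0,0.11,0,0,0,0.05]],
])

```text
t: 9.32
tool_pos: [668.6, -180.8, 90.7]
tcp_rot: [-0.0, 0.889, -0.457, -0.0]
wrist_force: [0.5, 0.2, 0.6]
gripper_width: 49.7
grip_force: 0.0
```

```bash
python3 plan.py 667.7,-181.5,51,-54.5; python3 -c "
from h import *
f=grab_frame('side');blue(f);print();blue(f,60)"
```

```text
at [ 668.6 -180.8   90.7] -54.4 w 49.7 t 9.325
667.7,-181.5,51,-54.5 shift [0.0, 0.0012, 0.0397] rz 0.1
blue [297.2 193.7] 159 [709. 373.]
blue [396.6 264.7] 242 [ 673. -181.]
blue [321.9 277. ] 265 [456. -89.]
blue [408.3 286.4] 246 [ 623. -278.]
blue [360.1 298.9] 308 [ 476. -234.]

blue [297.2 193.7] 159 [645. 286.]
blue [396.6 264.7] 242 [ 612. -235.]
blue [321.9 277. ] 265 [ 408. -149.]
blue [408.3 286.4] 246 [ 564. -327.]
blue [360.1 298.9] 308 [ 426. -285.]
```

Emit:
send_rows([
  [[0,0.001,0.02,0,0,0,0.05],[0,0.001,0.0395,0,0,0,0.05],[0,0.001,0.0395,0,0,0,0.05],[0,0.001,0.0395,0,0,0,0.005],[0,0.001,0.0395,0,0,0,0.005]],
])

```text
t: 10.0
tool_pos: [668.1, -181.9, 51.5]
tcp_rot: [-0.0, 0.889, -0.458, 0.0]
wrist_force: [0.1, 0.0, 0.7]
gripper_width: 32.5
grip_force: 0.0
```

Emit:
send_rows([
  [[0,0,0,0,0,0,0.005],[0,0,0,0,0,0,0.005],[0,0,0,0,0,0,0.005]],
])

```text
t: 10.38
tool_pos: [667.7, -181.8, 51.1]
tcp_rot: [-0.0, 0.889, -0.458, 0.0]
wrist_force: [-0.5, -0.4, 1.9]
gripper_width: 11.3
grip_force: 50.0
```

Emit:
send_rows([
  [[0,0,-0.02,0,0,0,0.005],[0,0,-0.06,0,0,0,0.005],[0,0,-0.1,0,0,0,0.005],[0,0,-0.14,0,0,0,0.005],[0,0,-0.159,0,0,0,0.005]],
])

```text
t: 11.0
tool_pos: [668.3, -181.9, 213.1]
tcp_rot: [-0.0, 0.889, -0.458, 0.001]
wrist_force: [0.6, -0.1, -5.1]
gripper_width: 11.5
grip_force: 50.0
```

```bash
python3 plan.py 674,0,210,- 680.5,196.5,210,- 680.5,196.5,130,-
```

```text
at [ 668.3 -181.9  213.1] -54.5 w 11.5 t 11.0
674,0,210,- shift [-0.1447, -0.1104, 0.0031] rz 0.0
680.5,196.5,210,- shift [-0.1561, -0.1195, -0.0] rz 0.0
680.5,196.5,130,- shift [0.0, 0.0, 0.08] rz 0.0
```

Emit:
send_rows([
  [[-0.022,-0.017,0,0,0,0,0.005],[-0.052,-0.04,0,0,0,0,0.005],[-0.084,-0.064,0,0,0,0,0.005],[-0.115,-0.088,0,0,0,0,0.005],[-0.1447,-0.1104,0,0,0,0,0.005]],
])

```text
t: 11.62
tool_pos: [672.8, 1.5, 209.4]
tcp_rot: [0.0, 0.889, -0.458, -0.001]
wrist_force: [0.6, -0.3, -4.9]
gripper_width: 11.6
grip_force: 50.0
```

Emit:
send_rows([
  [[-0.04,-0.03,0,0,0,0,0.005],[-0.08,-0.061,0,0,0,0,0.005],[-0.118,-0.09,0,0,0,0,0.005],[-0.147,-0.1125,0,0,0,0,0.005],[-0.1561,-0.1195,0,0,0,0,0.005]],
])

```text
t: 12.25
tool_pos: [679.3, 198.5, 209.3]
tcp_rot: [0.0, 0.89, -0.457, -0.0]
wrist_force: [0.0, -1.0, -5.5]
gripper_width: 12.0
grip_force: 50.0
```

Emit:
send_rows([
  [[0,0,0.02,0,0,0,0.005],[0,0,0.045,0,0,0,0.005],[0,0,0.065,0,0,0,0.005],[0,0,0.08,0,0,0,0.005],[0,0,0.08,0,0,0,0.005]],
])

```text
t: 12.88
tool_pos: [679.3, 196.0, 128.4]
tcp_rot: [0.001, 0.889, -0.458, -0.001]
wrist_force: [-0.1, 0.9, -5.2]
gripper_width: 11.7
grip_force: 50.0
```

```bash
python3 plan.py 680.5,196.5,109,-;  python3 -c "
from h import *
f=grab_frame('side');blue(f);print();blue(f,60)"
```

```text
at [679.3 196.  128.4] -54.5 w 11.7 t 12.875
680.5,196.5,109,- shift [0.0003, -0.0013, 0.0194] rz 0.0
blue [297.2 193.7] 159 [709. 373.]
blue [321.6 194.1] 163 [779. 315.]
blue [321.9 277.1] 262 [456. -90.]
blue [408.3 286.3] 253 [ 623. -278.]
blue [360. 299.] 312 [ 475. -234.]

blue [297.2 193.7] 159 [645. 286.]
blue [321.6 194.1] 163 [711. 231.]
blue [321.9 277.1] 262 [ 408. -149.]
blue [408.3 286.3] 253 [ 564. -326.]
blue [360. 299.] 312 [ 426. -285.]
```

Lower, release, then move to D (452.2, -91.8, yaw -33.8).

Emit:
send_rows([
  [[0,-0.001,0.01,0,0,0,0.005],[0,-0.001,0.0175,0,0,0,0.005],[0,-0.001,0.0195,0,0,0,0.005],[0,-0.001,0.0195,0,0,0,0.005]],
])

```text
t: 13.42
tool_pos: [680.7, 197.2, 110.4]
tcp_rot: [0.0, 0.889, -0.458, -0.0]
wrist_force: [-0.1, -0.2, -5.5]
gripper_width: 11.6
grip_force: 50.0
```

Emit:
send_rows([
  [[0,0,0,0,0,0,0.04],[0,0,0,0,0,0,0.04],[0,0,-0.005,0,0,0,0.04],[0,0,-0.04,0,0,0,0.04],[0,0,-0.091,0,0,0,0.04]],
])

```text
t: 14.05
tool_pos: [680.1, 197.0, 201.7]
tcp_rot: [0.001, 0.889, -0.458, -0.001]
wrist_force: [0.1, 0.1, 0.9]
gripper_width: 40.2
grip_force: 0.0
```

```bash
python3 plan.py 560,40,200,-44 452,-92,200,-34 452,-92,90,-34; python3 -c "
from h import *
f=grab_frame('side');blue(f);print();blue(f,60)"
```

```text
at [680.1 197.  201.7] -54.5 w 40.2 t 14.05
560,40,200,-44 shift [0.058, 0.189, 0.0017] rz -10.5
452,-92,200,-34 shift [0.014, 0.17, -0.0] rz -10.0
452,-92,90,-34 shift [0.0, 0.0, 0.11] rz 0.0
blue [297.2 193.7] 159 [709. 373.]
blue [321.8 199. ] 165 [755. 284.]
blue [321.9 277. ] 264 [456. -89.]
blue [408.3 286.3] 252 [ 623. -278.]
blue [360.  298.8] 316 [ 476. -234.]

blue [297.2 193.7] 159 [645. 286.]
blue [321.8 199. ] 165 [689. 202.]
blue [321.9 277. ] 264 [ 408. -149.]
blue [408.3 286.3] 252 [ 564. -326.]
blue [360.  298.8] 316 [ 426. -285.]
```

Emit:
send_rows([
  [[0.01,0.03,0,0,0,-2,0.05],[0.022,0.072,0,0,0,-5,0.05],[0.035,0.115,0,0,0,-8,0.05],[0.047,0.155,0,0,0,-10.5,0.05],[0.058,0.189,0,0,0,-10.5,0.05]],
])

```text
t: 14.72
tool_pos: [559.9, 39.1, 202.0]
tcp_rot: [-0.0, 0.927, -0.374, 0.0]
wrist_force: [0.4, -0.8, -0.2]
gripper_width: 50.3
grip_force: 0.0
```

Emit:
send_rows([
  [[0.004,0.043,0,0,0,-3,0.05],[0.008,0.085,0,0,0,-6,0.05],[0.011,0.13,0,0,0,-9,0.05],[0.013,0.16,0,0,0,-10,0.05],[0.014,0.17,0,0,0,-10,0.05]],
])

```text
t: 15.35
tool_pos: [452.2, -92.8, 201.9]
tcp_rot: [-0.0, 0.956, -0.293, 0.0]
wrist_force: [0.5, -1.3, -0.6]
gripper_width: 50.0
grip_force: 0.0
```

Emit:
send_rows([
  [[0,0,0.03,0,0,0,0.05],[0,0,0.07,0,0,0,0.05],[0,0,0.1,0,0,0,0.05],[0,0,0.11,0,0,0,0.05],[0,0,0.11,0,0,0,0.05]],
])

```text
t: 15.98
tool_pos: [453.1, -91.7, 91.6]
tcp_rot: [-0.0, 0.956, -0.292, -0.0]
wrist_force: [0.4, 0.1, 0.1]
gripper_width: 50.5
grip_force: 0.0
```

```bash
python3 plan.py 452,-92,51,-34; python3 -c "
from h import *
f=grab_frame('side');blue(f)"
```

```text
at [453.1 -91.7  91.6] -34.0 w 50.5 t 15.975
452,-92,51,-34 shift [-0.0007, 0.0008, 0.0406] rz 0.0
blue [297.2 193.7] 159 [709. 373.]
blue [321.9 277. ] 264 [456. -89.]
blue [408.3 286.3] 252 [ 623. -278.]
blue [360. 299.] 310 [ 475. -234.]
```

Emit:
send_rows([
  [[0,0,0.02,0,0,0,0.05],[0,0,0.0405,0,0,0,0.05],[0,0,0.0405,0,0,0,0.05],[0,0,0.0405,0,0,0,0.005],[0,0,0.0405,0,0,0,0.005]],
])

```text
t: 16.65
tool_pos: [453.4, -92.1, 52.0]
tcp_rot: [-0.0, 0.956, -0.292, 0.001]
wrist_force: [0.4, 0.2, 0.5]
gripper_width: 32.6
grip_force: 0.0
```

Emit:
send_rows([
  [[0,0,0,0,0,0,0.005],[0,0,0,0,0,0,0.005],[0,0,0,0,0,0,0.005]],
])

```text
t: 17.02
tool_pos: [452.7, -92.0, 51.1]
tcp_rot: [0.0, 0.956, -0.292, 0.0]
wrist_force: [-2.6, -2.1, 4.1]
gripper_width: 11.4
grip_force: 50.0
```

Emit:
send_rows([
  [[0,0,-0.02,0,0,0,0.005],[0,0,-0.06,0,0,0,0.005],[0,0,-0.1,0,0,0,0.005],[0,0,-0.14,0,0,0,0.005],[0,0,-0.159,0,0,0,0.005]],
])

```text
t: 17.65
tool_pos: [452.8, -91.9, 211.5]
tcp_rot: [-0.0, 0.956, -0.292, 0.001]
wrist_force: [0.5, -0.5, -7.3]
gripper_width: 11.3
grip_force: 50.0
```

```bash
python3 plan.py 498,85,210,- 544.7,265.8,210,- 544.7,265.8,130,-
```

```text
at [452.8 -91.9 211.5] -34.0 w 11.3 t 17.65
498,85,210,- shift [-0.0613, -0.172, 0.0015] rz 0.0
544.7,265.8,210,- shift [-0.0623, -0.176, -0.0] rz 0.0
544.7,265.8,130,- shift [0.0, 0.0, 0.08] rz 0.0
```

Emit:
send_rows([
  [[-0.01,-0.027,0,0,0,0,0.005],[-0.022,-0.062,0,0,0,0,0.005],[-0.035,-0.1,0,0,0,0,0.005],[-0.049,-0.137,0,0,0,0,0.005],[-0.0613,-0.172,0,0,0,0,0.005]],
])

```text
t: 18.27
tool_pos: [497.3, 86.3, 209.2]
tcp_rot: [0.0, 0.956, -0.292, -0.001]
wrist_force: [0.2, -0.6, -6.6]
gripper_width: 11.7
grip_force: 50.0
```

Emit:
send_rows([
  [[-0.014,-0.04,0,0,0,0,0.005],[-0.031,-0.087,0,0,0,0,0.005],[-0.047,-0.133,0,0,0,0,0.005],[-0.058,-0.165,0,0,0,0,0.005],[-0.0623,-0.176,0,0,0,0,0.005]],
])

```text
t: 18.9
tool_pos: [544.2, 267.1, 208.9]
tcp_rot: [0.0, 0.957, -0.291, -0.001]
wrist_force: [-0.4, -0.3, -6.6]
gripper_width: 12.0
grip_force: 50.0
```

Emit:
send_rows([
  [[0,0,0.02,0,0,0,0.005],[0,0,0.045,0,0,0,0.005],[0,0,0.065,0,0,0,0.005],[0,0,0.08,0,0,0,0.005],[0,0,0.08,0,0,0,0.005]],
])

```text
t: 19.52
tool_pos: [544.0, 265.1, 128.6]
tcp_rot: [0.001, 0.956, -0.292, -0.001]
wrist_force: [-1.0, 0.0, -6.6]
gripper_width: 11.5
grip_force: 50.0
```

```bash
python3 plan.py 544.7,265.8,109,-;  python3 -c "
from h import *
f=grab_frame('side');blue(f);print();blue(f,60)"
```

```text
at [544.  265.1 128.6] -34.0 w 11.5 t 19.525
544.7,265.8,109,- shift [0.0002, -0.001, 0.0196] rz 0.0
blue [297.2 193.7] 159 [709. 373.]
blue [276.6 198.2] 164 [628. 392.]
blue [321.8 199. ] 165 [755. 284.]
blue [408.3 286.3] 253 [ 623. -278.]
blue [360.1 298.9] 308 [ 476. -234.]

blue [297.2 193.7] 159 [645. 286.]
blue [276.6 198.2] 164 [570. 303.]
blue [321.8 199. ] 165 [689. 202.]
blue [408.3 286.3] 253 [ 564. -326.]
blue [360.1 298.9] 308 [ 426. -285.]
```

Next after this: E (471.3, -233.7, yaw -29).

Emit:
send_rows([
  [[0,-0.001,0.01,0,0,0,0.005],[0,-0.001,0.0175,0,0,0,0.005],[0,-0.001,0.0195,0,0,0,0.005],[0,-0.001,0.0195,0,0,0,0.005]],
])

```text
t: 20.08
tool_pos: [545.2, 266.6, 110.4]
tcp_rot: [0.0, 0.956, -0.292, -0.0]
wrist_force: [1.0, 0.3, -7.5]
gripper_width: 11.6
grip_force: 50.0
```

Emit:
send_rows([
  [[0,0,0,0,0,0,0.04],[0,0,0,0,0,0,0.04],[0,0,-0.005,0,0,0,0.04],[0,0,-0.04,0,0,0,0.04],[0,0,-0.091,0,0,0,0.04]],
])

```text
t: 20.7
tool_pos: [544.6, 266.3, 201.9]
tcp_rot: [0.001, 0.956, -0.292, -0.001]
wrist_force: [-0.2, 0.7, 0.2]
gripper_width: 40.1
grip_force: 0.0
```

```bash
python3 plan.py 508,16,200,-31 471.3,-233.7,200,-29 471.3,-233.7,90,-29; python3 -c "
from h import *
f=grab_frame('side');blue(f,60)"
```

```text
at [544.6 266.3 201.9] -34.0 w 40.1 t 20.7
508,16,200,-31 shift [0.1096, 0.228, 0.0019] rz -3.0
471.3,-233.7,200,-29 shift [0.0971, 0.2329, -0.0] rz -2.0
471.3,-233.7,90,-29 shift [0.0, 0.0, 0.11] rz 0.0
blue [297.2 193.7] 158 [646. 286.]
blue [321.8 199. ] 165 [689. 202.]
blue [276.8 203.2] 174 [550. 273.]
blue [408.3 286.3] 253 [ 564. -326.]
blue [360.1 298.9] 308 [ 426. -285.]
```

Emit:
send_rows([
  [[0.016,0.034,0,0,0,-1,0.05],[0.04,0.083,0,0,0,-2,0.05],[0.064,0.133,0,0,0,-3,0.05],[0.088,0.183,0,0,0,-3,0.05],[0.1096,0.228,0,0,0,-3,0.05]],
])

```text
t: 21.38
tool_pos: [508.5, 14.6, 202.0]
tcp_rot: [-0.0, 0.964, -0.267, 0.001]
wrist_force: [0.4, 0.4, 0.4]
gripper_width: 50.0
grip_force: 0.0
```

Emit:
send_rows([
  [[0.022,0.053,0,0,0,-1,0.05],[0.045,0.107,0,0,0,-2,0.05],[0.067,0.16,0,0,0,-2,0.05],[0.086,0.207,0,0,0,-2,0.05],[0.0971,0.2329,0,0,0,-2,0.05]],
])

```text
t: 22.0
tool_pos: [471.8, -235.7, 202.0]
tcp_rot: [0.0, 0.968, -0.251, 0.001]
wrist_force: [1.0, 0.8, -0.1]
gripper_width: 50.1
grip_force: 0.0
```

Emit:
send_rows([
  [[0,0,0.03,0,0,0,0.05],[0,0,0.07,0,0,0,0.05],[0,0,0.1,0,0,0,0.05],[0,0,0.11,0,0,0,0.05],[0,0,0.11,0,0,0,0.05]],
])

```text
t: 22.62
tool_pos: [472.3, -233.5, 91.7]
tcp_rot: [-0.0, 0.968, -0.25, -0.0]
wrist_force: [-0.0, -1.0, 0.9]
gripper_width: 50.0
grip_force: 0.0
```

```bash
python3 plan.py 471.3,-233.7,51,-29; python3 -c "
from h import *
f=grab_frame('side');blue(f)"
```

```text
at [ 472.3 -233.5   91.7] -29.0 w 50.0 t 22.625
471.3,-233.7,51,-29 shift [-0.0007, 0.0007, 0.0407] rz 0.0
blue [297.2 193.7] 159 [709. 373.]
blue [321.8 199. ] 165 [755. 284.]
blue [276.9 203.2] 173 [607. 359.]
blue [408.3 286.3] 252 [ 623. -278.]
blue [360.1 299. ] 307 [ 476. -234.]
```

Emit:
send_rows([
  [[0,0,0.02,0,0,0,0.05],[0,0,0.0405,0,0,0,0.05],[0,0,0.0405,0,0,0,0.05],[0,0,0.0405,0,0,0,0.005],[0,0,0.0405,0,0,0,0.005]],
])

```text
t: 23.3
tool_pos: [472.7, -233.7, 52.0]
tcp_rot: [0.0, 0.968, -0.25, 0.001]
wrist_force: [-0.8, -0.0, -0.7]
gripper_width: 33.1
grip_force: 0.0
```

Emit:
send_rows([
  [[0,0,0,0,0,0,0.005],[0,0,0,0,0,0,0.005],[0,0,0,0,0,0,0.005]],
])

```text
t: 23.68
tool_pos: [472.1, -233.6, 51.0]
tcp_rot: [0.0, 0.968, -0.25, 0.0]
wrist_force: [-1.9, -3.1, 1.0]
gripper_width: 11.7
grip_force: 50.0
```

Emit:
send_rows([
  [[0,0,-0.02,0,0,0,0.005],[0,0,-0.06,0,0,0,0.005],[0,0,-0.1,0,0,0,0.005],[0,0,-0.14,0,0,0,0.005],[0,0,-0.159,0,0,0,0.005]],
])

```text
t: 24.3
tool_pos: [472.3, -233.4, 211.3]
tcp_rot: [0.0, 0.968, -0.25, 0.001]
wrist_force: [0.9, -0.7, -7.2]
gripper_width: 11.8
grip_force: 50.0
```

```bash
python3 plan.py 500,-35,210,- 530.5,172.4,210,- 530.5,172.4,130,-
```

```text
at [ 472.3 -233.4  211.3] -29.0 w 11.8 t 24.3
500,-35,210,- shift [-0.0718, -0.187, 0.0013] rz 0.0
530.5,172.4,210,- shift [-0.0738, -0.1962, -0.0] rz 0.0
530.5,172.4,130,- shift [0.0, 0.0, 0.08] rz 0.0
```

Emit:
send_rows([
  [[-0.011,-0.029,0,0,0,0,0.005],[-0.026,-0.068,0,0,0,0,0.005],[-0.042,-0.109,0,0,0,0,0.005],[-0.057,-0.149,0,0,0,0,0.005],[-0.0718,-0.187,0,0,0,0,0.005]],
])

```text
t: 24.92
tool_pos: [499.1, -33.4, 208.6]
tcp_rot: [0.0, 0.968, -0.25, -0.001]
wrist_force: [1.0, -0.3, -6.9]
gripper_width: 11.5
grip_force: 50.0
```

Emit:
send_rows([
  [[-0.017,-0.045,0,0,0,0,0.005],[-0.036,-0.096,0,0,0,0,0.005],[-0.054,-0.145,0,0,0,0,0.005],[-0.068,-0.181,0,0,0,0,0.005],[-0.0738,-0.1962,0,0,0,0,0.005]],
])

```text
t: 25.55
tool_pos: [529.6, 174.0, 208.5]
tcp_rot: [0.0, 0.968, -0.249, -0.001]
wrist_force: [0.1, 0.0, -7.8]
gripper_width: 11.5
grip_force: 50.0
```

Emit:
send_rows([
  [[0,0,0.02,0,0,0,0.005],[0,0,0.045,0,0,0,0.005],[0,0,0.065,0,0,0,0.005],[0,0,0.08,0,0,0,0.005],[0,0,0.08,0,0,0,0.005]],
])

```text
t: 26.18
tool_pos: [529.4, 171.8, 128.6]
tcp_rot: [0.001, 0.968, -0.25, -0.001]
wrist_force: [-0.1, 0.4, -7.1]
gripper_width: 12.0
grip_force: 50.0
```

```bash
python3 plan.py 530.5,172.4,109,-;  python3 -c "
from h import *
f=grab_frame('side');blue(f);print();blue(f,60)"
```

```text
at [529.4 171.8 128.6] -29.0 w 12.0 t 26.175
530.5,172.4,109,- shift [0.0006, -0.001, 0.0196] rz 0.0
blue [321.8 199. ] 165 [755. 284.]
blue [283.7 207.6] 318 [608. 318.]
blue [408.3 286.3] 253 [ 623. -278.]

blue [321.8 199. ] 165 [689. 202.]
blue [283.7 207.6] 318 [551. 234.]
blue [408.3 286.3] 253 [ 564. -326.]
```

Emit:
send_rows([
  [[0,-0.001,0.01,0,0,0,0.005],[0,-0.001,0.0175,0,0,0,0.005],[0,-0.001,0.0195,0,0,0,0.005],[0,-0.001,0.0195,0,0,0,0.005]],
])

```text
t: 26.72
tool_pos: [530.8, 173.3, 110.3]
tcp_rot: [0.0, 0.968, -0.25, -0.0]
wrist_force: [0.2, -0.0, -7.8]
gripper_width: 11.8
grip_force: 50.0
```

Emit:
send_rows([
  [[0,0,0,0,0,0,0.04],[0,0,0,0,0,0,0.04],[0,0,-0.005,0,0,0,0.04],[0,0,-0.04,0,0,0,0.04],[0,0,-0.091,0,0,0,0.04]],
])

```text
t: 27.35
tool_pos: [530.1, 173.1, 202.0]
tcp_rot: [0.001, 0.968, -0.25, -0.001]
wrist_force: [1.0, -0.9, 0.1]
gripper_width: 40.1
grip_force: 0.0
```

```bash
python3 plan.py 574,-50,200,1 617.6,-275.1,200,22.7 617.6,-275.1,90,22.7; python3 -c "
from h import *
f=grab_frame('side');blue(f,60)"
```

```text
at [530.1 173.1 202. ] -29.0 w 40.1 t 27.35
574,-50,200,1 shift [0.1464, 0.1739, 0.002] rz -30.0
617.6,-275.1,200,22.7 shift [0.0397, 0.2258, -0.0] rz -21.7
617.6,-275.1,90,22.7 shift [0.0, 0.0, 0.11] rz 0.0
blue [297.2 193.7] 159 [645. 286.]
blue [321.8 199. ] 165 [689. 202.]
blue [275.3 203. ] 138 [547. 278.]
blue [290.6 214.9] 178 [540. 179.]
blue [408.3 286.3] 252 [ 564. -326.]
```

Emit:
send_rows([
  [[0.022,0.026,0,0,0,-5,0.05],[0.054,0.063,0,0,0,-12,0.05],[0.086,0.101,0,0,0,-20,0.05],[0.118,0.139,0,0,0,-28,0.05],[0.1464,0.1739,0,0,0,-30,0.05]],
])

```text
t: 28.02
tool_pos: [575.1, -51.6, 202.0]
tcp_rot: [0.0, 1.0, 0.01, 0.001]
wrist_force: [-0.5, -0.2, -0.2]
gripper_width: 49.8
grip_force: 0.0
```

Emit:
send_rows([
  [[0.009,0.05,0,0,0,-5,0.05],[0.019,0.105,0,0,0,-11,0.05],[0.028,0.16,0,0,0,-17,0.05],[0.036,0.205,0,0,0,-21.7,0.05],[0.0397,0.2258,0,0,0,-21.7,0.05]],
])

```text
t: 28.65
tool_pos: [618.7, -277.0, 201.7]
tcp_rot: [0.0, 0.981, 0.196, 0.0]
wrist_force: [-0.0, 0.9, 0.8]
gripper_width: 50.1
grip_force: 0.0
```

Emit:
send_rows([
  [[0,0,0.03,0,0,0,0.05],[0,0,0.07,0,0,0,0.05],[0,0,0.1,0,0,0,0.05],[0,0,0.11,0,0,0,0.05],[0,0,0.11,0,0,0,0.05]],
])

```text
t: 29.28
tool_pos: [618.6, -274.5, 91.7]
tcp_rot: [-0.0, 0.98, 0.197, -0.0]
wrist_force: [-0.7, -0.6, 0.0]
gripper_width: 49.9
grip_force: 0.0
```

```bash
python3 plan.py 617.6,-275.1,51,22.7; python3 -c "
from h import *
f=grab_frame('side');blue(f)"
```

```text
at [ 618.6 -274.5   91.7] 22.7 w 49.9 t 29.275
617.6,-275.1,51,22.7 shift [-0.0011, 0.0002, 0.0407] rz 0.0
blue [297.2 193.7] 159 [709. 373.]
blue [321.8 199. ] 165 [755. 284.]
blue [275.4 203. ] 138 [604. 364.]
blue [290.6 214.9] 178 [597. 260.]
blue [408.3 286.4] 249 [ 623. -278.]
```

Emit:
send_rows([
  [[-0.001,0,0.02,0,0,0,0.05],[-0.001,0,0.0405,0,0,0,0.05],[-0.001,0,0.0405,0,0,0,0.05],[-0.001,0,0.0405,0,0,0,0.005],[-0.001,0,0.0405,0,0,0,0.005]],
])

```text
t: 29.95
tool_pos: [617.8, -275.4, 51.5]
tcp_rot: [0.0, 0.98, 0.197, 0.0]
wrist_force: [-0.1, 0.4, 0.3]
gripper_width: 32.8
grip_force: 0.0
```

Emit:
send_rows([
  [[0,0,0,0,0,0,0.005],[0,0,0,0,0,0,0.005],[0,0,0,0,0,0,0.005]],
])

```text
t: 30.32
tool_pos: [617.7, -275.4, 51.1]
tcp_rot: [0.0, 0.98, 0.197, 0.0]
wrist_force: [0.7, -1.7, 0.6]
gripper_width: 11.8
grip_force: 50.0
```

Emit:
send_rows([
  [[0,0,-0.02,0,0,0,0.005],[0,0,-0.06,0,0,0,0.005],[0,0,-0.1,0,0,0,0.005],[0,0,-0.14,0,0,0,0.005],[0,0,-0.159,0,0,0,0.005]],
])

```text
t: 30.95
tool_pos: [618.0, -275.4, 212.9]
tcp_rot: [0.001, 0.98, 0.197, 0.001]
wrist_force: [0.0, -0.2, -5.6]
gripper_width: 11.4
grip_force: 50.0
```

```bash
python3 plan.py 616,-75,210,- 615,130,210,- 615,130,130,-
```

```text
at [ 618.  -275.4  212.9] 22.7 w 11.4 t 30.95
616,-75,210,- shift [0.0756, -0.1856, 0.0029] rz 0.0
615,130,210,- shift [0.0783, -0.1895, -0.0] rz 0.0
615,130,130,- shift [0.0, 0.0, 0.08] rz 0.0
```

Emit:
send_rows([
  [[0.011,-0.029,0,0,0,0,0.005],[0.027,-0.067,0,0,0,0,0.005],[0.044,-0.108,0,0,0,0,0.005],[0.06,-0.148,0,0,0,0,0.005],[0.0756,-0.1856,0,0,0,0,0.005]],
])

```text
t: 31.58
tool_pos: [614.7, -73.3, 209.4]
tcp_rot: [-0.0, 0.98, 0.197, -0.001]
wrist_force: [0.2, 0.3, -5.4]
gripper_width: 11.4
grip_force: 50.0
```

Emit:
send_rows([
  [[0.019,-0.045,0,0,0,0,0.005],[0.038,-0.093,0,0,0,0,0.005],[0.058,-0.14,0,0,0,0,0.005],[0.072,-0.175,0,0,0,0,0.005],[0.0783,-0.1895,0,0,0,0,0.005]],
])

```text
t: 32.2
tool_pos: [613.7, 131.9, 209.4]
tcp_rot: [-0.0, 0.98, 0.198, -0.001]
wrist_force: [-0.4, -0.6, -5.2]
gripper_width: 11.7
grip_force: 50.0
```

Emit:
send_rows([
  [[0,0,0.02,0,0,0,0.005],[0,0,0.045,0,0,0,0.005],[0,0,0.065,0,0,0,0.005],[0,0,0.08,0,0,0,0.005],[0,0,0.08,0,0,0,0.005]],
])

```text
t: 32.83
tool_pos: [613.8, 129.7, 128.6]
tcp_rot: [-0.0, 0.98, 0.197, -0.001]
wrist_force: [0.4, 0.1, -6.3]
gripper_width: 11.9
grip_force: 50.0
```

```bash
python3 plan.py 615,130,109,-;  python3 -c "
from h import *
f=grab_frame('side');blue(f);print();blue(f,60)"
```

```text
at [613.8 129.7 128.6] 22.7 w 11.9 t 32.825
615,130,109,- shift [0.0012, 0.0002, 0.0196] rz 0.0
blue [297.2 193.7] 159 [709. 373.]
blue [321.  206.1] 207 [720. 245.]
blue [275.3 203. ] 139 [604. 364.]
blue [290.7 214.9] 179 [597. 260.]

blue [297.2 193.7] 159 [645. 286.]
blue [321.  206.1] 207 [655. 165.]
blue [275.3 203. ] 139 [547. 277.]
blue [290.7 214.9] 179 [540. 179.]
```

Emit:
send_rows([
  [[0.001,0,0.01,0,0,0,0.005],[0.001,0,0.0175,0,0,0,0.005],[0.001,0,0.0195,0,0,0,0.005],[0.001,0,0.0195,0,0,0,0.005]],
])

```text
t: 33.38
tool_pos: [615.4, 130.6, 110.4]
tcp_rot: [-0.0, 0.98, 0.197, -0.0]
wrist_force: [-0.1, 0.5, -6.0]
gripper_width: 12.0
grip_force: 50.0
```

Emit:
send_rows([
  [[0,0,0,0,0,0,0.04],[0,0,0,0,0,0,0.04],[0,0,-0.005,0,0,0,0.04],[0,0,-0.04,0,0,0,0.04],[0,0,-0.091,0,0,0,0.04]],
])

```text
t: 34.0
tool_pos: [614.7, 130.5, 201.8]
tcp_rot: [-0.0, 0.98, 0.197, -0.001]
wrist_force: [1.0, 0.0, -0.6]
gripper_width: 39.9
grip_force: 0.0
```

Emit:
send_rows([
  [[-0.02,0.04,0,0,0,0,0.04],[-0.05,0.09,0,0,0,0,0.04],[-0.08,0.14,0,0,0,0,0.04],[-0.1,0.19,0,0,0,0,0.04],[-0.12,0.23,0,0,0,0,0.04]],
])

```text
t: 34.62
tool_pos: [593.7, -130.0, 202.2]
tcp_rot: [0.0, 0.98, 0.197, 0.001]
wrist_force: [0.4, -0.6, 0.5]
gripper_width: 40.1
grip_force: 0.0
```

```bash
python3 plan.py; python3 -c "
from h import *
f=grab_frame('side');blue(f,60);crop(f,225,170,375,270,5,'s3')
g=grab_frame('top');blue(g,60);crop(g,175,120,325,270,4,'p2')"
```

```text
at [ 593.7 -130.   202.2] 22.7 w 40.1 t 34.625
blue [297.2 193.7] 159 [645. 286.]
blue [275.4 202.9] 138 [547. 278.]
blue [319.7 212.4] 184 [625. 134.]
blue [290.7 214.9] 179 [540. 179.]
blue [226.7 169.3] 110 [642. 279.]
blue [281.8 182.5] 153 [611. 147.]
blue [230.9 209.2] 86 [545. 267.]
```

View pics/p2.png

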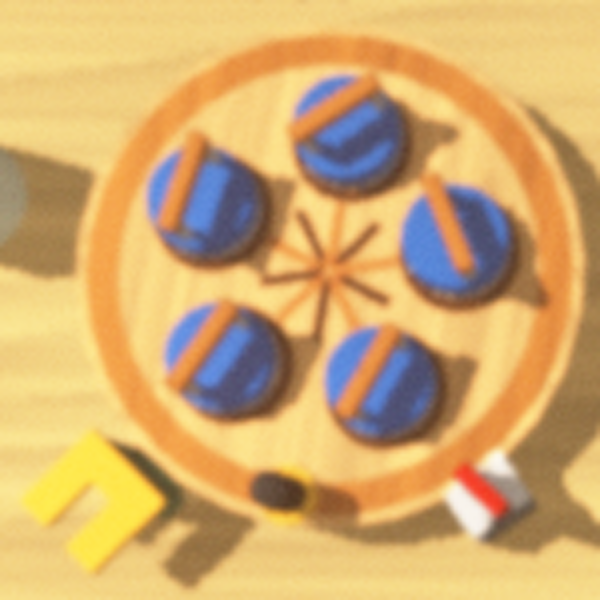

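View pics/s3.png

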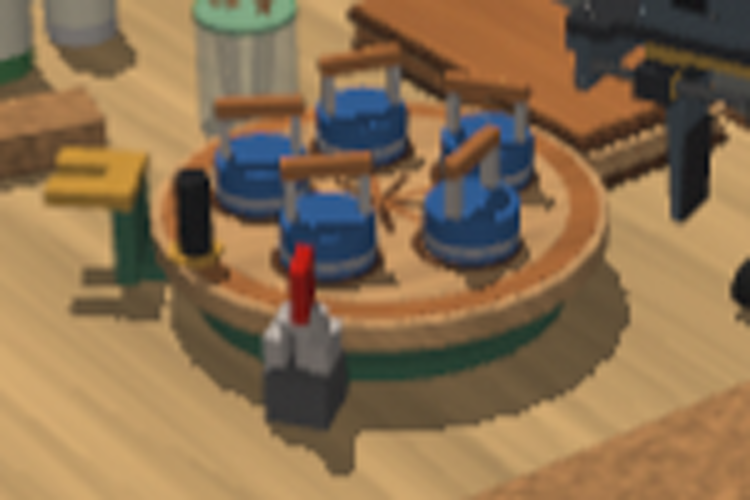

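All five weights are upright and centred on medallions. The pin is still in its bore and the U plate is visible. I'll cross-check the pin and notch in the side view.

```bash
python3 - <<'E'
from h import *
f=grab_frame('side');g=grab_frame('top')
def pc(f,P,x0,y0,k): return ((proj(f,P)-[x0,y0]+.5)*k-.5).round(1).tolist()
pl=[[500.8,343.1,75],[460.8,300,75],[419,340.3,75],[462.8,385.4,75]]
print('side plate corners',pc(f,pl,225,170,5))
u=np.array([.72,-.69]);n=np.array([458,347.5])
print('side open/notch/closed',pc(f,[[*(n-25*u),75],[*n,75],[*(n+13*u),75]],225,170,5))
print('side pin top/62/36',pc(f,[[466.7,109.8,112],[466.7,109.8,72],[466.7,109.8,66]],225,170,5))
print('top open/notch/closed',pc(g,[[*(n-25*u),75],[*n,75],[*(n+13*u),75]],175,120,4))
# yellow plate mask in both
for nm,im,box in(('side',f,(225,190,262,225)),('top',g,(170,220,225,268))):
    hsv=cv2.cvtColor(im['color'],cv2.COLOR_BGR2HSV);x0,y0,x1,y1=box
    if nm=='top':
        print(hsv[232:262:3,180:220:4,:].tolist()[3])
    m=cv2.inRange(hsv,(18,150,120),(32,255,255));z=np.zeros_like(m);z[y0:y1,x0:x1]=255;m&=z
    c=max(cv2.findContours(m,cv2.RETR_EXTERNAL,cv2.CHAIN_APPROX_NONE)[0],key=cv2.contourArea)
    r=cv2.minAreaRect(c);print(nm,r,cv2.contourArea(c))
# red grip in both
for im in(f,g):
    hsv=cv2.cvtColor(im['color'],cv2.COLOR_BGR2HSV);r=cv2.inRange(hsv,(0,170,100),(6,255,255))|cv2.inRange(hsv,(172,170,100),(180,255,255))
    r[:,:275]=0;r[:,315:]=0;r[:210]=0;r[260:]=0;x,y,w,h=cv2.boundingRect(r);print('red',x,y,w,h)
print('pin side px',proj(f,[[466.7,109.8,112],[466.7,109.8,72]]).round(1).tolist())
E
```

```text
side plate corners [[144.7, 151.9], [129.1, 193.6], [44.6, 189.5], [65.6, 145.3]]
side open/notch/closed [[52.7, 166.4], [88.3, 168.1], [107.0, 169.0]]
side pin top/62/36 [[298.8, 257.3], [300.6, 312.4], [300.9, 320.6]]
top open/notch/closed [[55.1, 533.9], [85.1, 503.9], [100.7, 488.2]]
side ((243.5, 204.5), (11.0, 19.0), 90.0) 169.0
[[24, 108, 250], [26, 158, 253], [26, 177, 254], [27, 178, 254], [22, 174, 246], [26, 166, 254], [26, 177, 254], [26, 176, 254], [20, 192, 228], [23, 114, 87]]
top ((199.00003051757812, 245.00003051757812), (26.870054244995117, 26.870054244995117), 45.0) 567.0
red 283 219 4 16
red 289 237 13 12
pin side px [[284.4, 221.1], [284.7, 232.1]]
```

```bash
python3 - <<'E'
from h import *
g=grab_frame('top');f=grab_frame('side')
a=cv2.resize(g['color'][224:268,176:224],None,fx=8,fy=8,interpolation=cv2.INTER_CUBIC)
b=cv2.resize(f['color'][194:238,230:278],None,fx=8,fy=8,interpolation=cv2.INTER_CUBIC)
cv2.imwrite('pics/plate.png',np.hstack([a,b]))
E
```

```text
(no output)
```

View pics/plate.png

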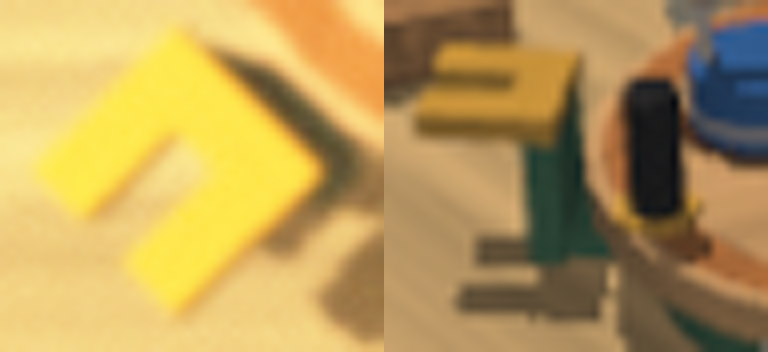

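Left half: the plate's corners are at (177,28), (325,170), (175,315) and (35,168). The slot mouth's middle is about (105,236) and its closed end about (190,154). Right half: plate and knob from the side.

```bash
python3 - <<'E'
from h import *
g=grab_frame('top')
print(ray(g,c2f([(162,181),(105,236),(190,154)],176,224,8),75).round(1))
hub=np.array([601.7,209.1])
E
python3 plan.py 520,20,202,34 466.7,109.8,202,47.6 466.7,109.8,120,47.6 466.7,109.8,77,47.6
```

```text
[[456.6 347.6  75. ]
 [440.1 364.1  75. ]
 [464.7 339.6  75. ]]
at [ 593.7 -127.   201.6] 22.8 w 39.9 t 34.975
520,20,202,34 shift [-0.0111, -0.1641, -0.0004] rz -11.2
466.7,109.8,202,47.6 shift [0.006, -0.1043, -0.0] rz -13.6
466.7,109.8,120,47.6 shift [0.0, 0.0, 0.082] rz 0.0
466.7,109.8,77,47.6 shift [0.0, 0.0, 0.043] rz 0.0
```

Emit:
send_rows([
  [[-0.002,-0.03,0,0,0,-2,0.04],[-0.005,-0.07,0,0,0,-5,0.04],[-0.008,-0.115,0,0,0,-8,0.04],[-0.0111,-0.164,0,0,0,-11.2,0.04],[-0.0111,-0.1641,0,0,0,-11.2,0.04]],
])

```text
t: 35.6
tool_pos: [518.6, 22.0, 201.5]
tcp_rot: [-0.0, 0.956, 0.294, -0.0]
wrist_force: [0.1, -0.0, 0.2]
gripper_width: 39.9
grip_force: 0.0
```

Emit:
send_rows([
  [[0.002,-0.03,0,0,0,-4,0.04],[0.004,-0.07,0,0,0,-9,0.04],[0.006,-0.1043,0,0,0,-13.6,0.04],[0.006,-0.1043,0.02,0,0,-13.6,0.04],[0.006,-0.1043,0.05,0,0,-13.6,0.04]],
])

```text
t: 36.22
tool_pos: [467.7, 109.7, 151.8]
tcp_rot: [0.0, 0.915, 0.403, 0.001]
wrist_force: [0.7, -0.1, -0.5]
gripper_width: 39.9
grip_force: 0.0
```

Emit:
send_rows([
  [[0,0,0.01,0,0,0,0.04],[0,0,0.02,0,0,0,0.04],[0,0,0.025,0,0,0,0.04],[0,0,0.025,0,0,0,0.04]],
])

```text
t: 36.72
tool_pos: [466.9, 109.0, 126.6]
tcp_rot: [0.0, 0.915, 0.403, 0.0]
wrist_force: [-0.9, -0.6, 0.9]
gripper_width: 39.9
grip_force: 0.0
```

```bash
python3 plan.py 466.7,109.8,77,47.6;python3 - <<'E'
from h import *
f=grab_frame('side');crop(f,240,170,340,245,8,'s4')
E
```

```text
at [466.9 109.  126.6] 47.5 w 39.9 t 36.725
466.7,109.8,77,47.6 shift [0.0004, -0.0007, 0.0496] rz -0.1
```

View pics/s4.png

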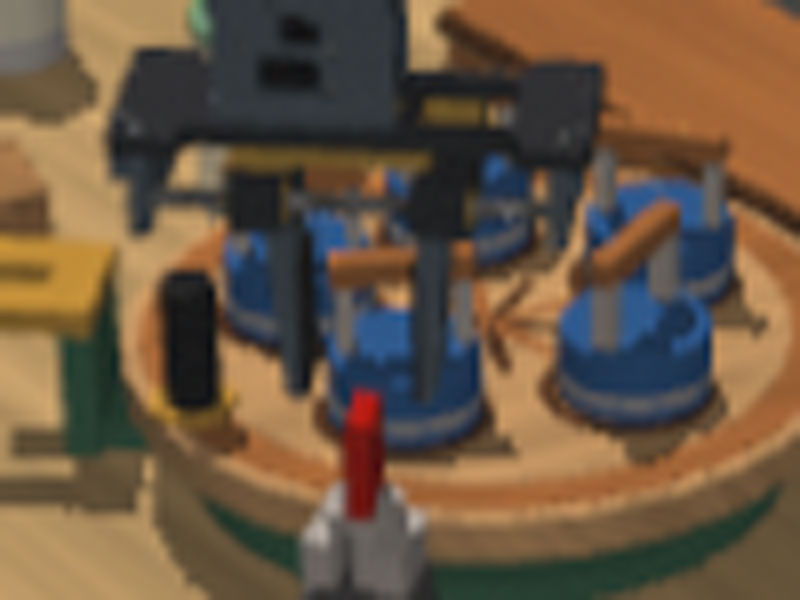

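The open fingers (295 and 428) straddle the pin grip at 363. I'll descend and grip.

Emit:
send_rows([
  [[0,-0.0007,0.015,0,0,0,0.04],[0,-0.0007,0.03,0,0,0,0.04],[0,-0.0007,0.042,0,0,0,0.04],[0,-0.0007,0.0495,0,0,0,0.04],[0,-0.0007,0.0495,0,0,0,0.04]],
])

```text
t: 37.4
tool_pos: [465.9, 109.5, 76.3]
tcp_rot: [-0.0, 0.915, 0.403, -0.001]
wrist_force: [-0.7, -0.6, 0.3]
gripper_width: 40.1
grip_force: 0.0
```

Emit:
send_rows([
  [[0,0,0,0,0,0,0.005],[0,0,0,0,0,0,0.005],[0,0,0,0,0,0,0.005],[0,0,0,0,0,0,0.005],[0,0,0,0,0,0,0.005]],
], force=40)

```text
t: 38.02
tool_pos: [466.3, 109.7, 77.2]
tcp_rot: [-0.0, 0.915, 0.403, 0.0]
wrist_force: [-2.3, 2.5, 6.4]
gripper_width: 11.9
grip_force: 40.0
```

```bash
python3 plan.py -,-,135,- -,-,212,- 461,230,212,- 457,347.4,212,- 457,347.4,95,-;
```

```text
at [466.3 109.7  77.2] 47.5 w 11.9 t 38.025
-,-,135,- shift [0.0, 0.0, -0.0578] rz 0.0
-,-,212,- shift [0.0, 0.0, -0.077] rz 0.0
461,230,212,- shift [0.0852, -0.0851, -0.0] rz 0.0
457,347.4,212,- shift [0.0839, -0.0822, -0.0] rz 0.0
457,347.4,95,- shift [0.0, 0.0, 0.117] rz 0.0
```

Emit:
send_rows([
  [[0,0,-0.008,0,0,0,0.005],[0,0,-0.02,0,0,0,0.005],[0,0,-0.034,0,0,0,0.005],[0,0,-0.048,0,0,0,0.005],[0,0,-0.058,0,0,0,0.005]],
])

```text
t: 38.65
tool_pos: [466.6, 109.6, 136.3]
tcp_rot: [0.0, 0.915, 0.403, 0.001]
wrist_force: [-0.2, 0.3, -1.9]
gripper_width: 11.7
grip_force: 40.0
```

Emit:
send_rows([
  [[0,0,-0.02,0,0,0,0.005],[0,0,-0.045,0,0,0,0.005],[0,0,-0.07,0,0,0,0.005],[0,0,-0.077,0,0,0,0.005],[0,0,-0.077,0,0,0,0.005]],
])

```text
t: 39.28
tool_pos: [466.2, 109.5, 211.9]
tcp_rot: [0.0, 0.915, 0.403, 0.0]
wrist_force: [-0.1, -0.2, -2.2]
gripper_width: 11.9
grip_force: 40.0
```

Emit:
send_rows([
  [[0.012,-0.012,0,0,0,0,0.005],[0.03,-0.03,0,0,0,0,0.005],[0.05,-0.05,0,0,0,0,0.005],[0.07,-0.07,0,0,0,0,0.005],[0.0852,-0.0851,0,0,0,0,0.005]],
])

```text
t: 39.9
tool_pos: [460.2, 231.6, 210.9]
tcp_rot: [-0.0, 0.915, 0.403, -0.001]
wrist_force: [-0.2, -0.6, -0.8]
gripper_width: 11.8
grip_force: 40.0
```

Emit:
send_rows([
  [[0.022,-0.022,0,0,0,0,0.005],[0.046,-0.045,0,0,0,0,0.005],[0.068,-0.066,0,0,0,0,0.005],[0.08,-0.079,0,0,0,0,0.005],[0.0839,-0.0822,0,0,0,0,0.005]],
])

```text
t: 40.52
tool_pos: [456.4, 348.0, 211.2]
tcp_rot: [0.0, 0.915, 0.404, -0.001]
wrist_force: [0.0, 0.9, -0.9]
gripper_width: 11.6
grip_force: 40.0
```

Emit:
send_rows([
  [[0,0,0.012,0,0,0,0.005],[0,0,0.03,0,0,0,0.005],[0,0,0.047,0,0,0,0.005],[0,0,0.055,0,0,0,0.005],[0,0,0.055,0,0,0,0.005]],
])

```text
t: 41.15
tool_pos: [456.8, 346.9, 156.2]
tcp_rot: [0.0, 0.915, 0.403, -0.001]
wrist_force: [0.1, 0.8, -1.1]
gripper_width: 11.7
grip_force: 40.0
```

```bash
python3 plan.py 457,347.4,95,-;python3 - <<'E'
from h import *
f=grab_frame('side');g=grab_frame('top');blue(f,60)
a=cv2.resize(f['color'][165:235,225:285],None,fx=6,fy=6,interpolation=cv2.INTER_CUBIC)
b=cv2.resize(g['color'][205:275,170:230],None,fx=6,fy=6,interpolation=cv2.INTER_CUBIC)
cv2.imwrite('pics/n1.png',np.hstack([a,b]))
E
```

```text
at [456.8 346.9 156.2] 47.5 w 11.7 t 41.15
457,347.4,95,- shift [0.0005, -0.0002, 0.0612] rz 0.0
blue [297.2 193.7] 159 [645. 286.]
blue [275.4 202.9] 137 [547. 277.]
blue [319.8 212.4] 182 [626. 134.]
blue [290.2 215.3] 195 [537. 178.]
```

View pics/n1.png

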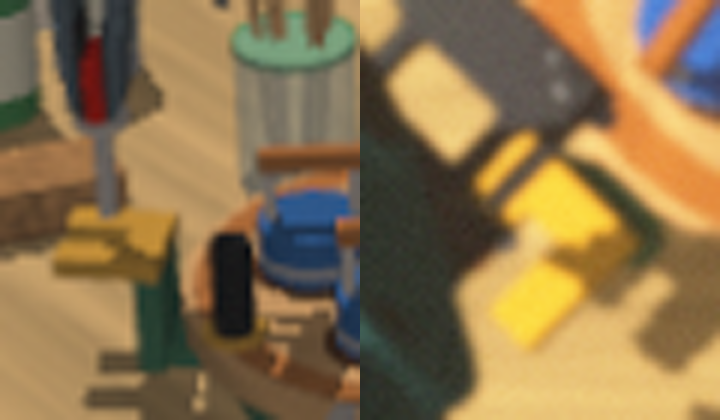

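The tip is 12 mm above the plate. In the side half it is at (105,210), and dropping it about 20 px puts it on the slot line at the right depth. I'll lower it slowly.

Emit:
send_rows([
  [[0.0003,0,0.006,0,0,0,0.005],[0.0005,0,0.012,0,0,0,0.005],[0.0005,0,0.018,0,0,0,0.005],[0.0005,0,0.022,0,0,0,0.005],[0.0005,0,0.022,0,0,0,0.005]],
])

```text
t: 41.88
tool_pos: [457.2, 347.5, 134.6]
tcp_rot: [0.0, 0.915, 0.403, -0.0]
wrist_force: [-0.8, 0.5, -1.3]
gripper_width: 11.4
grip_force: 40.0
```

```bash
python3 plan.py 457,347.4,88,-;python3 -c "
from h import *
print(read_state()['wrist_force'],read_state()['wrist_torque'])"
```

```text
at [457.2 347.5 134.6] 47.5 w 11.4 t 41.875
457,347.4,88,- shift [-0.0002, -0.0001, 0.0466] rz 0.0
[-0.83289023  0.47842656 -1.33205796] [-0.02323565 -0.0099741   0.01125589]
```

Tip at 65 mm, inside the slot with no contact force. Lowering on to the collar.

Emit:
send_rows([
  [[0,0,0.009,0,0,0,0.005],[0,0,0.018,0,0,0,0.005],[0,0,0.027,0,0,0,0.005],[0,0,0.036,0,0,0,0.005],[0,0,0.042,0,0,0,0.005]],
])

```text
t: 42.5
tool_pos: [457.3, 347.6, 92.2]
tcp_rot: [-0.0, 0.915, 0.403, -0.0]
wrist_force: [-0.3, -0.5, -0.5]
gripper_width: 12.1
grip_force: 40.0
```

Emit:
send_rows([
  [[0,0,0.003,0,0,0,0.005],[0,0,0.006,0,0,0,0.005],[0,0,0.006,0,0,0,0.005]],
])

```text
t: 42.88
tool_pos: [457.3, 347.6, 86.9]
tcp_rot: [-0.0, 0.915, 0.403, -0.0]
wrist_force: [-0.6, -0.4, -2.1]
gripper_width: 11.6
grip_force: 40.0
```

Emit:
send_rows([
  [[0,0,0.0005,0,0,0,0.005],[0,0,0.0005,0,0,0,0.03],[0,0,0.0005,0,0,0,0.03],[0,0,0.0005,0,0,0,0.03]],
])

```text
t: 43.38
tool_pos: [457.5, 347.7, 86.6]
tcp_rot: [-0.0, 0.915, 0.403, 0.0]
wrist_force: [0.4, -0.5, 0.7]
gripper_width: 30.1
grip_force: 0.0
```

Emit:
send_rows([
  [[0,0,-0.01,0,0,0,0.03],[0,0,-0.035,0,0,0,0.03],[0,0,-0.07,0,0,0,0.03],[0,0,-0.11,0,0,0,0.04],[0,0,-0.123,0,0,0,0.04]],
])

```text
t: 44.0
tool_pos: [458.2, 348.2, 212.4]
tcp_rot: [-0.0, 0.915, 0.403, 0.002]
wrist_force: [-1.0, -0.2, 0.1]
gripper_width: 40.1
grip_force: 0.0
```

```bash
python3 plan.py;python3 - <<'E'
from h import *
f=grab_frame('side');crop(f,225,165,345,255,6,'n2')
E
```

```text
at [458.2 348.2 212.4] 47.5 w 40.1 t 44.0
```

View pics/n2.png

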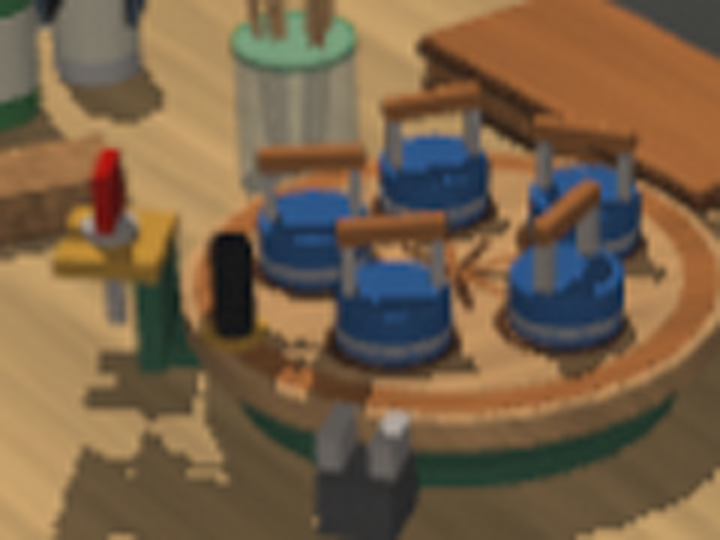

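The pin hangs upright in the notch with its collar on the plate, and all weights are in place. Next is the knob.

```bash
python3 plan.py 462,290,210,20 466.3,230.2,210,-9 466.3,230.2,130,-9
```

```text
at [458.3 348.3 212.7] 47.5 w 39.9 t 44.05
462,290,210,20 shift [-0.0405, 0.0421, 0.0027] rz 27.5
466.3,230.2,210,-9 shift [-0.0164, 0.0577, -0.0] rz 29.0
466.3,230.2,130,-9 shift [0.0, 0.0, 0.08] rz 0.0
```

Emit:
send_rows([
  [[-0.008,0.009,0,0,0,6,0.04],[-0.018,0.019,0,0,0,13,0.04],[-0.029,0.03,0,0,0,20,0.04],[-0.0405,0.042,0,0,0,27.5,0.04],[-0.0405,0.042,0,0,0,27.5,0.04]],
])

```text
t: 44.68
tool_pos: [460.5, 288.5, 208.4]
tcp_rot: [0.0, 0.985, 0.174, -0.001]
wrist_force: [0.5, 0.9, -0.2]
gripper_width: 39.9
grip_force: 0.0
```

Emit:
send_rows([
  [[-0.004,0.014,0,0,0,7,0.04],[-0.008,0.029,0,0,0,14,0.04],[-0.012,0.044,0,0,0,22,0.04],[-0.0164,0.0577,0,0,0,29,0.04],[-0.0164,0.0577,0,0,0,29,0.04]],
])

```text
t: 45.3
tool_pos: [465.1, 229.4, 209.0]
tcp_rot: [0.0, 0.997, -0.077, -0.0]
wrist_force: [-0.0, -0.2, -0.3]
gripper_width: 40.1
grip_force: 0.0
```

Emit:
send_rows([
  [[0,0,0.02,0,0,0,0.04],[0,0,0.045,0,0,0,0.04],[0,0,0.065,0,0,0,0.04],[0,0,0.07,0,0,0,0.04],[0,0,0.07,0,0,0,0.04]],
])

```text
t: 45.92
tool_pos: [465.4, 230.0, 139.5]
tcp_rot: [0.0, 0.997, -0.077, -0.0]
wrist_force: [0.6, 0.2, -0.3]
gripper_width: 40.0
grip_force: 0.0
```

```bash
python3 plan.py 466.3,230.2,81,-9;python3 - <<'E'
from h import *
f=grab_frame('side');crop(f,225,165,345,255,6,'k1')
E
```

```text
at [465.4 230.  139.5] -8.8 w 40.0 t 45.925
466.3,230.2,81,-9 shift [0.0009, -0.0004, 0.0585] rz 0.2
```

View pics/k1.png

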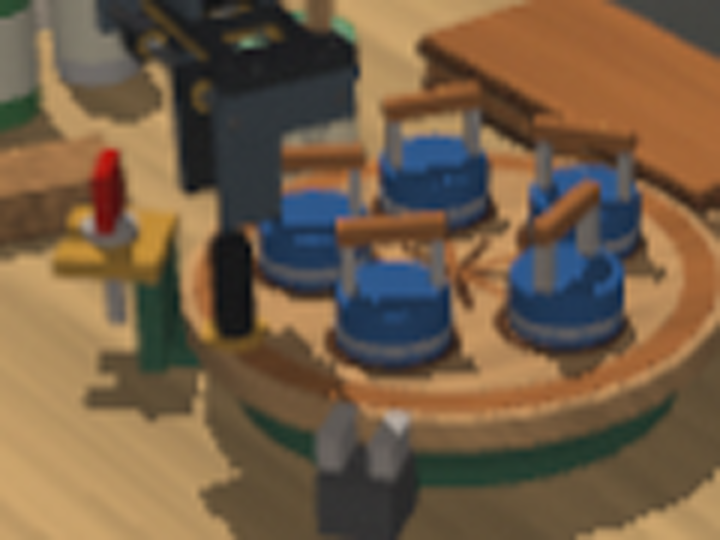

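The fingers straddle the knob (232,238). Descend, close, and start the turn after a reading.

Emit:
send_rows([
  [[0.0009,0,0.012,0,0,0,0.04],[0.0009,0,0.026,0,0,0,0.04],[0.0009,0,0.042,0,0,0,0.04],[0.0009,0,0.055,0,0,0,0.04],[0.0009,0,0.058,0,0,0,0.04]],
])

```text
t: 46.6
tool_pos: [465.6, 229.1, 80.2]
tcp_rot: [0.0, 0.997, -0.078, -0.001]
wrist_force: [-0.2, -0.7, 0.2]
gripper_width: 39.8
grip_force: 0.0
```

Emit:
send_rows([
  [[0,0,0,0,0,0,0.01],[0,0,0,0,0,0,0.01],[0,0,0,0,0,0,0.01],[0,0,0,0,0,0,0.01]],
], force=25)

```text
t: 47.1
tool_pos: [466.4, 229.4, 81.8]
tcp_rot: [-0.0, 0.997, -0.078, 0.0]
wrist_force: [-0.2, 0.3, 1.6]
gripper_width: 23.2
grip_force: 25.0
```

```bash
python3 plan.py; python3 - <<'E'
# arc in the tool frame: x radial inward, y = left-turn start; print rows relative to each call's start
from h import *
s=read_state();p=s['tool_pos'][:2];hub=np.array([601.7,209.1]);r=p-hub
print('R',np.linalg.norm(r),'ang',np.degrees(np.arctan2(r[1],r[0])),s['wrist_force'].round(1))
R=137;th0=np.degrees(np.arctan2(r[1],r[0]))
yaw0=-8.9
def pt(a):a=np.radians(171.1+a);return hub+R*np.array([np.cos(a),np.sin(a)])
A=[0,1,3,6,10,14.5]+[19.5+5*i for i in range(13)]+[83.5,86.5,88.5,89.5,90,90]
print(A)
for k in range(0,len(A)-1,5):
    y=np.radians(yaw0+A[k]);X=np.array([np.cos(y),np.sin(y)]);Y=np.array([np.sin(y),-np.cos(y)])
    print([[round(float((pt(a)-pt(A[k]))@X)/1e3,4),round(float((pt(a)-pt(A[k]))@Y)/1e3,4),0,0,0,round(-(a-A[k]),1),0.01] for a in A[k+1:k+6]])
E
```

```text
at [466.4 229.4  81.8] -9.0 w 23.2 t 47.1
R 136.7974773533775 ang 171.44504784801464 [-0.2  0.3  1.6]
[0, 1, 3, 6, 10, 14.5, 19.5, 24.5, 29.5, 34.5, 39.5, 44.5, 49.5, 54.5, 59.5, 64.5, 69.5, 74.5, 79.5, 83.5, 86.5, 88.5, 89.5, 90, 90]
[[0.0, 0.0024, 0, 0, 0, -1, 0.01], [0.0002, 0.0072, 0, 0, 0, -3, 0.01], [0.0008, 0.0143, 0, 0, 0, -6, 0.01], [0.0021, 0.0238, 0, 0, 0, -10, 0.01], [0.0044, 0.0343, 0, 0, 0, -14.5, 0.01]]
[[0.0005, 0.0119, 0, 0, 0, -5.0, 0.01], [0.0021, 0.0238, 0, 0, 0, -10.0, 0.01], [0.0047, 0.0355, 0, 0, 0, -15.0, 0.01], [0.0083, 0.0469, 0, 0, 0, -20.0, 0.01], [0.0128, 0.0579, 0, 0, 0, -25.0, 0.01]]
[[0.0005, 0.0119, 0, 0, 0, -5.0, 0.01], [0.0021, 0.0238, 0, 0, 0, -10.0, 0.01], [0.0047, 0.0355, 0, 0, 0, -15.0, 0.01], [0.0083, 0.0469, 0, 0, 0, -20.0, 0.01], [0.0128, 0.0579, 0, 0, 0, -25.0, 0.01]]
[[0.0005, 0.0119, 0, 0, 0, -5.0, 0.01], [0.0021, 0.0238, 0, 0, 0, -10.0, 0.01], [0.0047, 0.0355, 0, 0, 0, -15.0, 0.01], [0.0075, 0.0446, 0, 0, 0, -19.0, 0.01], [0.01, 0.0513, 0, 0, 0, -22.0, 0.01]]
[[0.0001, 0.0048, 0, 0, 0, -2.0, 0.01], [0.0002, 0.0072, 0, 0, 0, -3.0, 0.01], [0.0003, 0.0084, 0, 0, 0, -3.5, 0.01], [0.0003, 0.0084, 0, 0, 0, -3.5, 0.01]]
```

Emit:
send_rows([
  [[0.0,0.0024,0,0,0,-1,0.01],[0.0002,0.0072,0,0,0,-3,0.01],[0.0008,0.0143,0,0,0,-6,0.01],[0.0021,0.0238,0,0,0,-10,0.01],[0.0044,0.0343,0,0,0,-14.5,0.01]],
])

```text
t: 47.72
tool_pos: [465.4, 195.0, 81.8]
tcp_rot: [-0.0, 0.999, 0.05, 0.0]
wrist_force: [0.9, 6.3, 0.5]
gripper_width: 23.4
grip_force: 25.0
```

Emit:
send_rows([
  [[0.0005,0.0119,0,0,0,-5.0,0.01],[0.0021,0.0238,0,0,0,-10.0,0.01],[0.0047,0.0355,0,0,0,-15.0,0.01],[0.0083,0.0469,0,0,0,-20.0,0.01],[0.0128,0.0579,0,0,0,-25.0,0.01]],
])

```text
t: 48.35
tool_pos: [484.5, 138.3, 81.8]
tcp_rot: [0.0, 0.964, 0.265, 0.001]
wrist_force: [6.6, 6.4, -5.6]
gripper_width: 23.3
grip_force: 25.0
```

Emit:
send_rows([
  [[0.0005,0.0119,0,0,0,-5.0,0.01],[0.0021,0.0238,0,0,0,-10.0,0.01],[0.0047,0.0355,0,0,0,-15.0,0.01],[0.0083,0.0469,0,0,0,-20.0,0.01],[0.0128,0.0579,0,0,0,-25.0,0.01]],
])

```text
t: 48.98
tool_pos: [525.3, 95.9, 81.8]
tcp_rot: [-0.0, 0.884, 0.467, 0.002]
wrist_force: [6.9, 19.5, -6.8]
gripper_width: 23.4
grip_force: 25.0
```

Emit:
send_rows([
  [[0.0005,0.0119,0,0,0,-5.0,0.01],[0.0021,0.0238,0,0,0,-10.0,0.01],[0.0047,0.0355,0,0,0,-15.0,0.01],[0.0075,0.0446,0,0,0,-19.0,0.01],[0.01,0.0513,0,0,0,-22.0,0.01]],
])

```text
t: 49.6
tool_pos: [573.6, 76.2, 81.8]
tcp_rot: [-0.0, 0.779, 0.627, 0.002]
wrist_force: [5.7, 29.0, -3.3]
gripper_width: 23.6
grip_force: 25.0
```

Emit:
send_rows([
  [[0.0001,0.0048,0,0,0,-2.0,0.01],[0.0002,0.0072,0,0,0,-3.0,0.01],[0.0003,0.0084,0,0,0,-3.5,0.01],[0.0003,0.0084,0,0,0,-3.5,0.01],[0.0003,0.0084,0,0,0,-3.5,0.01]],
])

```text
t: 50.22
tool_pos: [581.1, 75.0, 81.8]
tcp_rot: [-0.001, 0.76, 0.65, 0.002]
wrist_force: [4.5, 27.6, -2.3]
gripper_width: 22.9
grip_force: 25.0
```

```bash
python3 plan.py 580.5,73.7,81,81.1; python3 -c "
from h import *
s=read_state();r=s['tool_pos'][:2]-np.array([601.7,209.1]);print(np.degrees(np.arctan2(r[1],r[0]))%360-171.4,np.hypot(*r))
blue(grab_frame('side'),60)"
```

```text
at [581.1  75.   81.8] 81.0 w 22.9 t 50.225
580.5,73.7,81,81.1 shift [-0.0014, -0.0004, 0.0008] rz -0.1
89.85671850353802 135.69245776835592
blue [286.1 195.8] 91 [606. 297.]
blue [276.2 207.7] 165 [530. 249.]
blue [296.7 217.1] 188 [547. 156.]
```

About 28 N of radial preload. I'll ease 1.5 mm inward, then open and rise.

Emit:
send_rows([
  [[0.0008,0,0,0,0,0,0.01],[0.0015,0,0,0,0,0,0.01],[0.0015,0,0,0,0,0,0.01]],
])

```text
t: 50.65
tool_pos: [581.0, 75.1, 81.9]
tcp_rot: [-0.0, 0.76, 0.65, 0.001]
wrist_force: [2.2, 11.0, 0.7]
gripper_width: 23.8
grip_force: 25.0
```

Emit:
send_rows([
  [[0,0,0,0,0,0,0.04],[0,0,0,0,0,0,0.04],[0,0,0,0,0,0,0.04],[0,0,0,0,0,0,0.04],[0,0,-0.005,0,0,0,0.04]],
])

```text
t: 51.28
tool_pos: [580.1, 74.1, 86.3]
tcp_rot: [-0.0, 0.76, 0.65, -0.0]
wrist_force: [-0.3, 0.8, 0.3]
gripper_width: 39.6
grip_force: 0.0
```

Emit:
send_rows([
  [[0,0,-0.02,0,0,0,0.04],[0,0,-0.05,0,0,0,0.04],[0,0,-0.09,0,0,0,0.04],[0,0,-0.13,0,0,0,0.04],[0,0,-0.14,0,0,0,0.04]],
])

```text
t: 51.9
tool_pos: [581.7, 74.3, 230.5]
tcp_rot: [0.001, 0.76, 0.65, 0.002]
wrist_force: [0.6, -0.1, -0.2]
gripper_width: 39.7
grip_force: 0.0
```

```bash
python3 plan.py 580,-150,225,60
```

```text
at [581.7  74.3 230.5] 81.0 w 39.7 t 51.9
580,-150,225,60 shift [-0.2219, 0.0332, 0.0055] rz 21.0
```

Emit:
send_rows([
  [[-0.03,0.004,0,0,0,4,0.04],[-0.08,0.012,0,0,0,9,0.04],[-0.13,0.02,0,0,0,14,0.04],[-0.18,0.027,0,0,0,19,0.04],[-0.22,0.033,0,0,0,21,0.04]],
])

```text
t: 52.52
tool_pos: [578.2, -150.0, 226.6]
tcp_rot: [-0.0, 0.867, 0.499, -0.0]
wrist_force: [-0.3, 0.1, 0.5]
gripper_width: 40.0
grip_force: 0.0
```

Emit:
send_rows([
  [[0,0,0,0,0,0,0.04],[0,0,0,0,0,0,0.04]],
])

```text
t: 52.78
tool_pos: [578.4, -147.8, 226.4]
tcp_rot: [-0.0, 0.866, 0.5, -0.0]
wrist_force: [-0.3, 0.3, -0.1]
gripper_width: 39.8
grip_force: 0.0
```

```bash
python3 - <<'E'
from h import *
f=grab_frame('side');g=grab_frame('top');blue(g,60)
a=cv2.resize(g['color'][125:270,175:325],None,fx=2.6,fy=2.6,interpolation=cv2.INTER_CUBIC)
b=cv2.resize(f['color'][165:265,225:350],(390,a.shape[0]),interpolation=cv2.INTER_CUBIC)
cv2.imwrite('pics/fin.png',np.hstack([a,b]))
E
```

```text
blue [250.3 161.4] 110 [661. 223.]
blue [289.4 163.6] 85 [657. 129.]
blue [281.6 176.5] 207 [625. 147.]
blue [214.8 186.1] 120 [601. 307.]
blue [233.  199.3] 148 [569. 262.]
blue [282.5 203.5] 128 [560. 144.]
blue [228.8 213.4] 179 [535. 271.]
blue [274.6 216.6] 174 [529. 162.]
```

View pics/fin.png

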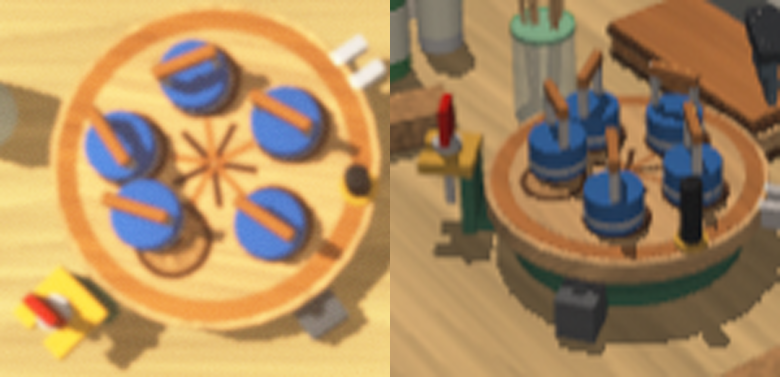

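Four weights are centred. One was knocked aside: it sits at about (143,215), while its empty ring is at about (175,240). I'll pick it up and put it back.

```bash
python3 - <<'E'
from h import *
g=grab_frame('top');f=grab_frame('side')
cf=lambda p:c2f(p,175,125,2.6)
P=ray(g,cf([(106,202),(168,216)]),134);d=P[1]-P[0]
print('bar',P.mean(0).round(1),np.linalg.norm(d).round(1),np.degrees(np.arctan2(d[1],d[0])).round(1))
N=ray(g,cf([(95,112),(127,163)]),134);print('neighbour bar',N.round(1).tolist())
print('body',ray(g,cf([(145,215)]),90).round(1))
hub=np.array([601.7,209.1]);S=np.array([[680.5,196.5],[615,130],[530.5,172.4],[544.7,265.8],[637.7,280.8]])-hub
R=np.array([[0,-1],[1,0]]);T=S@R.T+hub;print('spots',T.round(1).tolist())
print('spot in pic',((proj(g,np.c_[T,np.full(5,60)])-[175,125]+.5)*2.6-.5).round(0).tolist())
print('bar mid in side pic',((proj(f,[P.mean(0)])-[225,165]+.5)*[390/125,3.77]-.5).round(0), ((proj(f,N)-[225,165]+.5)*[390/125,3.77]-.5).round(0).tolist())
E
```

```text
bar [547.  261.8 134. ] 55.5 -102.2
neighbour bar [[632.0, 301.3, 134.0], [587.2, 271.8, 134.0]]
body [[547.9 264.6  90. ]]
spots [[614.3, 287.9], [680.8, 222.4], [638.4, 137.9], [545.0, 152.1], [530.0, 245.1]]
spot in pic [[129.0, 149.0], [201.0, 79.0], [290.0, 125.0], [273.0, 224.0], [172.0, 239.0]]
bar mid in side pic [[165.  93.]] [[207.0, 52.0], [190.0, 77.0]]
```

```bash
python3 plan.py 565,60,226,69 547,261.8,226,77.8 547,261.8,150,77.8
```

```text
at [ 578.7 -147.3  226.5] 60.1 w 39.8 t 52.975
565,60,226,69 shift [0.1729, -0.1152, 0.0005] rz -8.9
547,261.8,226,77.8 shift [0.1819, -0.0891, -0.0] rz -8.8
547,261.8,150,77.8 shift [0.0, 0.0, 0.076] rz 0.0
```

Emit:
send_rows([
  [[0.027,-0.018,0,0,0,-2,0.027],[0.063,-0.042,0,0,0,-4,0.027],[0.1,-0.067,0,0,0,-6,0.027],[0.138,-0.092,0,0,0,-8.9,0.027],[0.1729,-0.1152,0,0,0,-8.9,0.027]],
])

```text
t: 53.6
tool_pos: [564.9, 61.3, 226.6]
tcp_rot: [0.0, 0.824, 0.567, 0.0]
wrist_force: [0.7, 0.1, 0.0]
gripper_width: 27.3
grip_force: 0.0
```

Emit:
send_rows([
  [[0.04,-0.02,0,0,0,-2,0.027],[0.085,-0.042,0,0,0,-5,0.027],[0.13,-0.064,0,0,0,-8,0.027],[0.168,-0.082,0,0,0,-8.8,0.027],[0.1819,-0.0891,0,0,0,-8.8,0.027]],
])

```text
t: 54.22
tool_pos: [546.8, 263.3, 226.4]
tcp_rot: [-0.0, 0.778, 0.629, 0.0]
wrist_force: [0.2, -1.1, -0.1]
gripper_width: 26.9
grip_force: 0.0
```

Emit:
send_rows([
  [[0,0,0.02,0,0,0,0.027],[0,0,0.045,0,0,0,0.027],[0,0,0.07,0,0,0,0.027],[0,0,0.076,0,0,0,0.027],[0,0,0.076,0,0,0,0.027]],
])

```text
t: 54.85
tool_pos: [547.5, 260.1, 150.0]
tcp_rot: [-0.0, 0.779, 0.627, -0.0]
wrist_force: [-0.0, -0.1, 0.8]
gripper_width: 27.0
grip_force: 0.0
```

```bash
python3 plan.py 547,261.8,108,77.8; python3 - <<'E'
from h import *
f=grab_frame('side');crop(f,225,155,345,245,6,'w1')
E
```

```text
at [547.5 260.1 150. ] 77.7 w 27.0 t 54.85
547,261.8,108,77.8 shift [0.0016, -0.0008, 0.042] rz -0.1
```

View pics/w1.png

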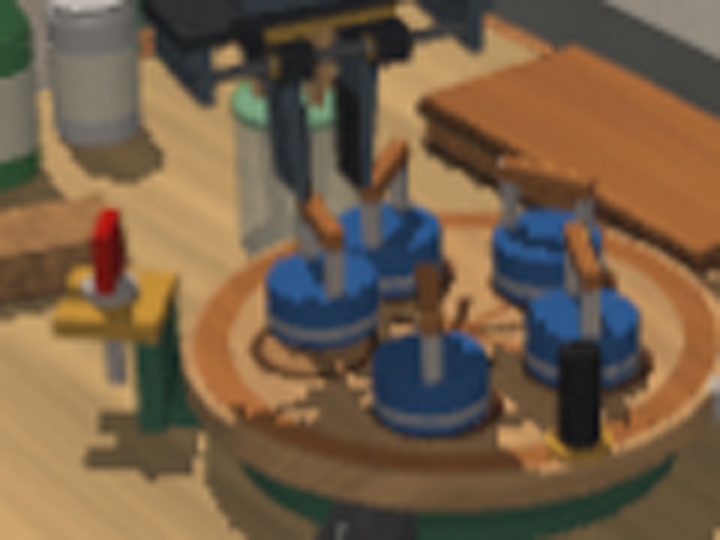

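The finger tips (295 and 352, y about 190) straddle the bar at (322,222). Descend and grip.

Emit:
send_rows([
  [[0.0016,-0.0008,0.008,0,0,0,0.027],[0.0016,-0.0008,0.018,0,0,0,0.027],[0.0016,-0.0008,0.03,0,0,0,0.027],[0.0016,-0.0008,0.042,0,0,0,0.027],[0.0016,-0.0008,0.042,0,0,0,0.027]],
])

```text
t: 55.52
tool_pos: [546.4, 262.3, 107.1]
tcp_rot: [-0.0, 0.779, 0.627, -0.001]
wrist_force: [-0.8, -0.3, 0.1]
gripper_width: 26.9
grip_force: 0.0
```

Emit:
send_rows([
  [[0,0,0,0,0,0,0.005],[0,0,0,0,0,0,0.005],[0,0,0,0,0,0,0.005],[0,0,0,0,0,0,0.005]],
], force=50)

```text
t: 56.02
tool_pos: [547.1, 262.7, 108.8]
tcp_rot: [-0.0, 0.779, 0.628, 0.0]
wrist_force: [-2.2, 1.2, 2.5]
gripper_width: 11.6
grip_force: 50.0
```

```bash
python3 plan.py -,-,122,- 530,245.1,122,-; python3 -c "
from h import *
print(read_state()['wrist_force'])"
```

```text
at [547.1 262.7 108.8] 77.7 w 11.6 t 56.025
-,-,122,- shift [0.0, 0.0, -0.0132] rz 0.0
530,245.1,122,- shift [-0.0209, -0.013, -0.0] rz 0.0
[-2.16169657  1.18506636  2.52687874]
```

Emit:
send_rows([
  [[0,0,-0.005,0,0,0,0.005],[0,0,-0.0132,0,0,0,0.005],[-0.006,-0.004,-0.0132,0,0,0,0.005],[-0.014,-0.009,-0.0132,0,0,0,0.005],[-0.0205,-0.013,-0.0132,0,0,0,0.005]],
])

```text
t: 56.65
tool_pos: [529.2, 244.6, 121.4]
tcp_rot: [-0.0, 0.779, 0.627, -0.0]
wrist_force: [-0.1, -0.4, -8.2]
gripper_width: 11.7
grip_force: 50.0
```

Emit:
send_rows([
  [[0,0,0,0,0,0,0.005],[0,0,0.005,0,0,0,0.005],[0,0,0.01,0,0,0,0.005],[0,0,0.0125,0,0,0,0.005],[0,0,0.0125,0,0,0,0.005]],
])

```text
t: 57.28
tool_pos: [530.1, 245.4, 109.0]
tcp_rot: [-0.0, 0.779, 0.628, -0.0]
wrist_force: [-0.9, 0.2, -7.2]
gripper_width: 11.8
grip_force: 50.0
```

Emit:
send_rows([
  [[0,0,0,0,0,0,0.005],[0,0,0,0,0,0,0.03],[0,0,0,0,0,0,0.03],[0,0,0,0,0,0,0.03],[0,0,-0.005,0,0,0,0.03]],
])

```text
t: 57.9
tool_pos: [530.0, 245.3, 114.2]
tcp_rot: [-0.0, 0.779, 0.627, -0.0]
wrist_force: [-0.3, 0.1, 0.1]
gripper_width: 29.9
grip_force: 0.0
```

Emit:
send_rows([
  [[0,0,-0.02,0,0,0,0.03],[0,0,-0.05,0,0,0,0.03],[0,0,-0.09,0,0,0,0.03],[0,0,-0.115,0,0,0,0.03],[0,0,-0.115,0,0,0,0.03]],
])

```text
t: 58.52
tool_pos: [531.2, 245.8, 232.5]
tcp_rot: [0.001, 0.779, 0.628, 0.002]
wrist_force: [-0.1, 0.2, 0.9]
gripper_width: 30.4
grip_force: 0.0
```

```bash
python3 plan.py 565,60,226,69 580,-150,225,60
```

```text
at [531.2 245.8 232.5] 77.7 w 30.4 t 58.525
565,60,226,69 shift [-0.1744, 0.0725, 0.0065] rz 8.7
580,-150,225,60 shift [-0.1907, 0.0893, 0.001] rz 9.0
```

Emit:
send_rows([
  [[-0.027,0.011,0,0,0,2,0.03],[-0.065,0.027,0,0,0,4,0.03],[-0.103,0.043,0,0,0,6,0.03],[-0.14,0.058,0,0,0,8,0.03],[-0.174,0.0725,0,0,0,8.7,0.03]],
])

```text
t: 59.15
tool_pos: [563.6, 58.5, 228.8]
tcp_rot: [-0.0, 0.824, 0.566, -0.0]
wrist_force: [-0.9, -0.1, 0.7]
gripper_width: 29.9
grip_force: 0.0
```

Emit:
send_rows([
  [[-0.04,0.019,0,0,0,2,0.03],[-0.09,0.042,0,0,0,5,0.03],[-0.14,0.065,0,0,0,8,0.03],[-0.19,0.089,0,0,0,9,0.03],[-0.19,0.089,0,0,0,9,0.03]],
])

```text
t: 59.78
tool_pos: [578.7, -152.3, 228.8]
tcp_rot: [-0.0, 0.867, 0.499, -0.0]
wrist_force: [0.7, 0.3, -0.7]
gripper_width: 30.1
grip_force: 0.0
```

```bash
python3 - <<'E'
from h import *
f=grab_frame('side');g=grab_frame('top')
a=cv2.resize(g['color'][125:270,175:325],None,fx=2.6,fy=2.6,interpolation=cv2.INTER_CUBIC)
b=cv2.resize(f['color'][165:265,225:350],(390,a.shape[0]),interpolation=cv2.INTER_CUBIC)
cv2.imwrite('pics/fin2.png',np.hstack([a,b]))
E
```

```text
(no output)
```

View pics/fin2.png

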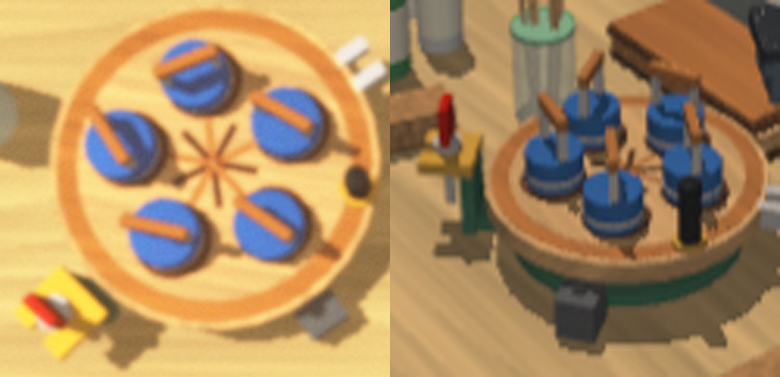

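All five weights are centred again, the pin is parked at about (45,310), and the knob is at the quarter-turn position. Handing in.

Emit:
send_rows([
  [[0,0,0,0,0,0,0.03],[0,0,0,0,0,0,0.03],[0,0,0,0,0,0,0.03]],
])

```text
t: 60.25
tool_pos: [579.1, -148.7, 229.2]
tcp_rot: [0.0, 0.866, 0.501, 0.0]
wrist_force: [-0.6, 1.2, -0.1]
gripper_width: 30.2
grip_force: 0.0
```

```bash
python3 -c "
from station import close_job
print(close_job())"
```

```text
the job is handed in; nothing more can be done
None
```

The job is handed in, with no verdict returned: the last pictures show all five blue weights upright and centred on medallions (one knocked aside around the turn was put back afterwards), the pin parked in the notch and the turntable a quarter turn on.

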